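# Change over the plates in the bench incubator

### The arm

A 6-joint arm with a two-finger parallel gripper is mounted at the origin on a cart in front of the work surface, level with it; the furniture and walls round the work are solid. World frame = base frame: x ahead of the robot, y to its left, z up, the work surface at z = 0. Lengths are in m, angles in rad, forces in N, time in s.
With the tool pointing down it reaches from about 0.3 to 0.775 m from the base axis. Payload 14.6 kg.
Tool frame: the origin (TCP) lies at the very end of the fingers, on their centre line; the grasp point (between the pads) lies 19 mm behind it (ctrl.hold_point_z is the distance from the TCP to the grasp point, in m); x points along the fingers, y is the direction in which the jaws open and shut, and the axes are right-handed (so a half turn about x gives the same grasp; the last joint's range is limited). The gripper opens to 94 mm and grips with 3 to 60 N. Pads are 16 mm wide; open, the fingers measure 119 mm over their backs; the gripper's body (75 mm by 177 mm) begins 78 mm behind the grasp point.
Start: joints at [-1.308, 0.3, 1.521, -0, 1.321, -0.067], TCP at [0.178, -0.52, 0.205] pointing down, gripper open.
Joint ranges: [-3.03, 3.03], [-0.79, 2.21], [0.23, 2.52], [-1.04, 4.18], [0, 3.07], [-2.55, 2.55]. Speed limits (rad/s): [2.22, 2.22, 2.57, 3.14, 3.14, 3.14].

### API

Orientations are given as [roll, pitch, yaw] about the fixed x, y, z axes, in that order (R = Rz(yaw) Ry(pitch) Rx(roll)).
In Python, from station import get_obs, camera, ticket, ctrl gives the robot as it stands.
- The arm moves only by the tool step_arm, never from a script. Its argument "motion" is a list that holds one entry, the list of rows, each a list of 6 numbers: the shift along the tool's x, y, z in m, then the turn, a rotation vector about the tool's x, y, z in degrees. A call has 1 to 12 rows; each row shifts and turns the commanded pose from where the row before left it, along the tool's axes as they then stand; what a row does not reach is not made up. A row lasts 1/8 s, in which the tool goes at most 62.5 mm and 10.7 degrees, less where a joint would pass 70% of its speed; a pose out of reach is approached as far as the arm can. A call is refused whole if a number of a shift passes 0.0625 or a number of a turn 10.7, either way. A call with a gripper value outside its range is refused whole. "fingers" is the finger opening in m, from 0 to 0.094, set as the call begins (left out, the last holds). The fingers move at their own pace and stop on an object; "squeeze" is the grip in N (left out, the last holds). Time passes only in rows, so rows that do not move let the fingers close. It gives the time, the measured TCP pose, the force and the opening at its end, in the units of the state.
- get_obs(): the state, without advancing time (a new reading comes with each control period).
- camera(name): name is "scene" or "side" or "wrist"; returns a dict with "pixels" (480x640x3 uint8, red, green, blue), "fx", "fy", "cx", "cy" (pixels), "k1" (the pictures are not rectified: a ray, as slopes to the right and down, at radius r is drawn at 1 + k1 r^2 times it, then the intrinsics apply), "extrinsics" (4x4, takes a point from world to camera coordinates); the wrist camera has in their place "T_tool_cam" (4x4, takes a point from camera to tool coordinates, whose origin is the TCP and whose axes are the tool frame's). Camera axes: x right, y up, looking along -z (the intrinsics and any distortion apply to the point x, -y, -z); pixel columns grow to the right and rows downward; lengths in m; the calibration is good to about 2 mm. A picture is of the moment at which its call begins: read the wrist's pose just before it. There is no depth.
- ticket.hand_in(): hands the job in, once; it reports no verdict.
The state is a dict: "time_s": time; "qpos": joint angles; "joint_vel": joint speeds; "tau": joint torques, N m; "ee_pos": TCP position; "eef_rot": TCP orientation; "force": force on the tool from outside, world axes, zero at the start; "moment": the same for the moment, N m; "grip_width": finger opening in m.
Only numpy, scipy, OpenCV 4.12 (cv2) and the standard library are available. Lean on these libraries where they do the work, as an engineer would, in place of code of your own. Each camera call takes 0.05 s, during which the arm holds its last target.

### The job

The plates in the bench incubator are finished. Lift the retaining bar up off its two hooks and lay it aside, put every finished test plate flat into the white tray (side by side or one on another), and slide every waiting plate from the bench flat and fully home into a bay of its own (any free bay). Then hang the bar back in both hooks with its black grip up and press the green start button; leave the bottles and the timer where they are.

Things in the scene. Friction and masses are not known exactly. Their poses are not given: they have to be found in the camera images.
- incubator: plate incubator, white and grey box fixed to the bench, 130 mm deep (x), 304 mm wide (y), 62 mm high; origin under its centre; its front face (x = -65 mm) is towards the robot and has three flat open bays side by side. Two steel hooks reach forward from the front at y = +142 and -142 mm, across the front of the bays
- incubator_top (a point): point on the incubator's flat, level top, 10 mm behind its middle, 62 mm above the bench, axes as the incubator's; the bar may be laid down here along y. Only a flush display and the start button lie on the top, both more than 20 mm nearer the front
- bar_seat (a point): where the bar's centre lies when hung: 48 mm before the incubator's front face, 27 mm above the bench; axes as the incubator's (y along the bar). The hooks (10 mm wide) have a flat seat 19 mm above the bench, 22 mm long in x (11 mm either side of this point), a front tip up to z = 48 mm and a rear lip up to z = 34 mm, both flared
- retaining_bar: retaining bar hanging in the two hooks across the bays, barring the plates' way; aluminium, 16 x 16 mm section, 304 mm long along y, about 130 g, a black grip block on its middle 18 mm thick (x), 44 mm long (y), top 45 mm above the bar's underside. Origin under its centre
- bar_centre (a point): centre of the bar's 16 x 16 mm section, half-way along, 8 mm above its underside
- bar_grip (a point): centre of the bar's black grip block, 31 mm above the bar's underside (the block stands free from 16 to 45 mm); pinch across its 18 mm thickness (x). When hung, the block's foot is 6 mm above the tops of the plates in the bays, which end about 5 mm behind the bar
- tray_floor (a point): centre of the inner floor of the white tray for finished plates, fixed to the bench: 172 x 216 mm inside (x, y), walls 11 mm high above the floor, floor 4 mm above the bench
- start_button (a joint): travel of the round green start button on the incubator's top: 0 = up, 0.006 m = fully down (about 5 N); springs back
- start_button_top (a point): centre of the start button's top face; button 26 mm across, pressed straight down
- bay_1 (a point): where a plate's centre lies when it is fully home in the bay at incubator y = 84 mm; axes as the incubator's, +x is the way in. Bay 58 mm wide (flared mouth), 11 mm high (floor 24 mm above the bench), 100 mm deep to its stop; its mouth is 32.5 mm before this point, where a loading tongue 34 mm wide, level with the floor, reaches 25 mm farther out; a plate fully home sticks out 35 mm
- bay_2 (a point): where a plate's centre lies when it is fully home in the bay at incubator y = 0 mm; axes as the incubator's, +x is the way in. Bay 58 mm wide (flared mouth), 11 mm high (floor 24 mm above the bench), 100 mm deep to its stop; its mouth is 32.5 mm before this point, where a loading tongue 34 mm wide, level with the floor, reaches 25 mm farther out; a plate fully home sticks out 35 mm
- bay_3 (a point): where a plate's centre lies when it is fully home in the bay at incubator y = -84 mm; axes as the incubator's, +x is the way in. Bay 58 mm wide (flared mouth), 11 mm high (floor 24 mm above the bench), 100 mm deep to its stop; its mouth is 32.5 mm before this point, where a loading tongue 34 mm wide, level with the floor, reaches 25 mm farther out; a plate fully home sticks out 35 mm
- finished_1_c (a point): finished test plate, flat, grey-white, 135 x 52 x 5 mm, 22 g. Point at its centre, 2.5 mm above its underside; x along its length, y along its width, z up. Pinch it across the 52 mm width near one end; both ends are alike here. At the start it stands home in a bay, 35 mm of it sticking out; absent in some runs
- finished_2_c (a point): finished test plate, flat, grey-white, 135 x 52 x 5 mm, 22 g. Point at its centre, 2.5 mm above its underside; x along its length, y along its width, z up. Pinch it across the 52 mm width near one end; both ends are alike here. At the start it stands home in a bay, 35 mm of it sticking out; absent in some runs
- finished_3_c (a point): finished test plate, flat, grey-white, 135 x 52 x 5 mm, 22 g. Point at its centre, 2.5 mm above its underside; x along its length, y along its width, z up. Pinch it across the 52 mm width near one end; both ends are alike here. At the start it stands home in a bay, 35 mm of it sticking out; absent in some runs
- waiting_1_c (a point): waiting test plate, flat, grey-white, 135 x 52 x 5 mm, 22 g. Point at its centre, 2.5 mm above its underside; x along its length, y along its width, z up. Pinch it across the 52 mm width near one end; both ends are alike here. At the start it lies on the bench; absent in some runs
- waiting_2_c (a point): waiting test plate, flat, grey-white, 135 x 52 x 5 mm, 22 g. Point at its centre, 2.5 mm above its underside; x along its length, y along its width, z up. Pinch it across the 52 mm width near one end; both ends are alike here. At the start it lies on the bench; absent in some runs
- waiting_3_c (a point): waiting test plate, flat, grey-white, 135 x 52 x 5 mm, 22 g. Point at its centre, 2.5 mm above its underside; x along its length, y along its width, z up. Pinch it across the 52 mm width near one end; both ends are alike here. At the start it lies on the bench; absent in some runs
- green_bottle_c (a point): bystander: white wash bottle with a green cap, 54 mm across, 118 mm high, standing; point 50 mm up
- red_dropper_c (a point): bystander: white dropper bottle with a red cap, 27 mm across, 66 mm high; point 30 mm up
- blue_dropper_c (a point): bystander: white dropper bottle with a blue cap, 27 mm across, 66 mm high; point 30 mm up
- bench_timer_c (a point): bystander: white bench timer, 60 x 66 x 19 mm, lying on its back; point at its centre
Things that resemble listed ones, but are neither listed nor needed, are in the scene too. Leave any pink look-alike of the part that bears waiting_3_c alone.

How it is judged:
On the way, in this order (a step that is already met when the one before it is completed fails the run):
1. the retaining bar is off its hooks, laid down and released (distance between bar_centre and bar_seat above 0.06 m and contact force between the fingers and retaining_bar below 0.05 N and linear speed of retaining_bar below 0.02 m/s), for 0.2 s.
2. with the bar still off, every finished plate lies in the tray and every waiting plate is fully home in a bay (all of step 1 and x of finished_1_c in the frame of tray_floor between -0.065 and 0.065 m and y of finished_1_c in the frame of tray_floor between -0.09 and 0.09 m and z of each of finished_1_c, finished_2_c, finished_3_c in the frame of tray_floor below 0.015 m and angle between each of finished_1_c, finished_2_c, finished_3_c's own z axis and vertical below 0.115 rad and contact force between the fingers and finished_1 below 0.05 N and linear speed of each of finished_1, finished_2, finished_3, waiting_1, waiting_2, waiting_3 below 0.02 m/s and x of finished_2_c in the frame of tray_floor between -0.065 and 0.065 m and y of finished_2_c in the frame of tray_floor between -0.09 and 0.09 m and contact force between the fingers and finished_2 below 0.05 N and x of finished_3_c in the frame of tray_floor between -0.065 and 0.065 m and y of finished_3_c in the frame of tray_floor between -0.09 and 0.09 m and contact force between the fingers and finished_3 below 0.05 N and (distance between waiting_1_c and bay_1 below 0.008 m or distance between waiting_1_c and bay_2 below 0.008 m or distance between waiting_1_c and bay_3 below 0.008 m) and angle between the x axis of each of waiting_1_c, waiting_2_c, waiting_3_c and the x axis of bay_1, either way round below 0.12 rad and contact force between the fingers and waiting_1 below 0.05 N and (distance between waiting_2_c and bay_1 below 0.008 m or distance between waiting_2_c and bay_2 below 0.008 m or distance between waiting_2_c and bay_3 below 0.008 m) and contact force between the fingers and waiting_2 below 0.05 N and (distance between waiting_3_c and bay_1 below 0.008 m or distance between waiting_3_c and bay_2 below 0.008 m or distance between waiting_3_c and bay_3 below 0.008 m) and contact force between the fingers and waiting_3 below 0.05 N), for 0.2 s.
3. the bar hangs in both hooks again, released (x of bar_centre in the frame of bar_seat between -0.007 and 0.007 m and y of bar_centre in the frame of bar_seat between -0.01 and 0.01 m and z of bar_centre in the frame of bar_seat between -0.004 and 0.004 m and angle between the y axis of retaining_bar and the y axis of bar_seat, either way round below 0.04 rad and contact force between the fingers and retaining_bar below 0.05 N and linear speed of retaining_bar below 0.02 m/s and angle between retaining_bar's own z axis and vertical below 0.25 rad), for 0.2 s.
4. the start button is pressed (value of joint start_button above 0.004 m), for 0.1 s.
At the end, for the whole second after the job is handed in: Finished plates in the tray (centre within 65 / 90 mm of its middle, under 15 mm up, tilt under 0.115); each waiting plate within 8 mm of home in its own bay; bar back in both hooks, grip up (within 7, 10, 4 mm in x, y, z; 0.04 rad); then button pressed, up again; all released, at rest (all of step 3 and x of finished_1_c in the frame of tray_floor between -0.065 and 0.065 m and y of finished_1_c in the frame of tray_floor between -0.09 and 0.09 m and z of each of finished_1_c, finished_2_c, finished_3_c in the frame of tray_floor below 0.015 m and angle between each of finished_1_c, finished_2_c, finished_3_c's own z axis and vertical below 0.115 rad and contact force between the fingers and finished_1 below 0.05 N and linear speed of each of finished_1, finished_2, finished_3, waiting_1, waiting_2, waiting_3 below 0.02 m/s and x of finished_2_c in the frame of tray_floor between -0.065 and 0.065 m and y of finished_2_c in the frame of tray_floor between -0.09 and 0.09 m and contact force between the fingers and finished_2 below 0.05 N and x of finished_3_c in the frame of tray_floor between -0.065 and 0.065 m and y of finished_3_c in the frame of tray_floor between -0.09 and 0.09 m and contact force between the fingers and finished_3 below 0.05 N and (distance between waiting_1_c and bay_1 below 0.008 m or distance between waiting_1_c and bay_2 below 0.008 m or distance between waiting_1_c and bay_3 below 0.008 m) and angle between the x axis of each of waiting_1_c, waiting_2_c, waiting_3_c and the x axis of bay_1, either way round below 0.12 rad and contact force between the fingers and waiting_1 below 0.05 N and (distance between waiting_2_c and bay_1 below 0.008 m or distance between waiting_2_c and bay_2 below 0.008 m or distance between waiting_2_c and bay_3 below 0.008 m) and contact force between the fingers and waiting_2 below 0.05 N and (distance between waiting_3_c and bay_1 below 0.008 m or distance between waiting_3_c and bay_2 below 0.008 m or distance between waiting_3_c and bay_3 below 0.008 m) and contact force between the fingers and waiting_3 below 0.05 N and value of joint start_button below 0.002 m); the robot touches nothing.
It fails at once if a bystander (bottle, dropper or timer) is moved more than 3 cm (distance of any of green_bottle_c, red_dropper_c, blue_dropper_c, bench_timer_c from where it was at the start of the episode above 0.03 m).
Of finished_1, finished_2, finished_3 only 2 to 3 are there at a start; the rules pass over those that are not, and their reading is None.
Of waiting_1, waiting_2, waiting_3 only 2 to 3 are there at a start; the rules pass over those that are not, and their reading is None.
At some moment in a run one of finished_1, finished_2, finished_3, waiting_1, waiting_2, waiting_3 may be knocked a few centimetres aside while the robot is not near it.
It also fails if it takes over 210 s, if anything falls off the work surface, if the arm or the gripper's body presses on something with over 40 N, if the wrist force passes 120 N, or if a joint passes its speed limit or range.

## Working session

There is one attempt and no reset: what is moved stays moved. The work goes in short steps, Python scripts to look and compute and a tool call to move; the robot and the scene stay as the last step left them, time stands still between calls to the robot, and variables do not carry over. Pictures are saved under pics/ and viewed, and the job is handed in when it is done.

Besides the shell and the picture viewer there is one more tool, called in YAML: its name, and indented under it one key for each argument. step_arm: Moves the arm, as the interface text tells. Its arguments: {"type":"object","properties":{"motion":{"type":"array","items":{"type":"array","items":{"type":"array","items":{"type":"number"}}}},"fingers":{"type":"number"},"squeeze":{"type":"number"}},"required":["motion"]}

```bash
ls; mkdir -p pics
cat > h.py <<'E'
import numpy as np, cv2
from scipy.spatial.transform import Rotation as R
from station import get_obs, camera, ticket, ctrl
def toolT():
    o=get_obs(); T=np.eye(4); T[:3,:3]=R.from_euler('xyz',o['eef_rot']).as_matrix(); T[:3,3]=o['ee_pos']; return T
def snap(name,fn=None):
    T=toolT() if name=='wrist' else None
    c=camera(name)
    if name=='wrist': c['W2C']=np.linalg.inv(T@np.array(c['T_tool_cam']))
    else: c['W2C']=np.array(c['extrinsics'])
    if fn: cv2.imwrite('pics/'+fn+'.png',c['pixels'][:,:,::-1])
    return c
def ray(c,u,v):
    x=(u-c['cx'])/c['fx'];y=(v-c['cy'])/c['fy'];rd=np.hypot(x,y);r=rd
    for _ in range(30): r=rd/(1+c['k1']*r*r)
    s=1/(1+c['k1']*r*r)
    d=np.array([x*s,-y*s,-1.0]);M=np.linalg.inv(c['W2C'])
    return M[:3,3],M[:3,:3]@d
def at_z(c,u,v,z):
    o,d=ray(c,u,v);return o+d*(z-o[2])/d[2]
def proj(c,p):
    q=c['W2C'][:3,:3]@np.array(p)+c['W2C'][:3,3]
    x,y=q[0]/-q[2],-q[1]/-q[2];k=1+c['k1']*(x*x+y*y)
    return np.array([c['fx']*x*k+c['cx'],c['fy']*y*k+c['cy']])
E
python3 - <<'E'
from h import *
print(get_obs())
for n in ['scene','side','wrist']:
    c=snap(n,n+'0'); print(n,np.linalg.inv(c['W2C']).round(3).tolist(),c['fx'],c['k1'])
print(ctrl.hold_point_z)
E
```

```text
pics
{'time_s': 0.0, 'qpos': array([-1.30756137e+00,  3.00459118e-01,  1.52155012e+00, -2.83955940e-05,
        1.32071204e+00, -6.66053719e-02]), 'joint_vel': array([-6.80723352e-04,  1.45176847e-03, -6.02446793e-04,  2.01351549e-04,
       -1.20477180e-03,  3.68949512e-05]), 'tau': array([ 7.35104804e-04, -5.31811559e+01, -3.52730942e+01,  7.08737341e-02,
        2.43776949e-02, -7.97226971e-05]), 'ee_pos': array([ 0.17806179, -0.52011056,  0.204906  ]), 'eef_rot': array([-1.6130367 ,  1.56966737,  1.85840332]), 'force': array([ 0.87100676,  0.1765998 , -0.00907588]), 'moment': array([ 0.02886007, -0.02110685,  0.01384586]), 'grip_width': 0.09387288214061408}
scene [[-0.837, 0.292, -0.463, -0.039], [-0.547, -0.415, 0.727, 0.853], [0.02, 0.862, 0.507, 0.729], [0.0, 0.0, 0.0, 1.0]] 484.9584790679926 -0.04341352028251905
side [[0.832, 0.26, -0.491, 0.004], [-0.555, 0.378, -0.741, -0.92], [-0.007, 0.889, 0.458, 0.603], [0.0, 0.0, 0.0, 1.0]] 454.74872770030316 -0.0604810495220479
wrist [[0.325, 0.905, 0.274, 0.259], [-0.946, 0.311, 0.093, -0.493], [-0.001, -0.29, 0.957, 0.384], [0.0, 0.0, 0.0, 1.0]] 372.47991191826884 -0.023249231461163457
0.0188
```

View pics/scene0.png

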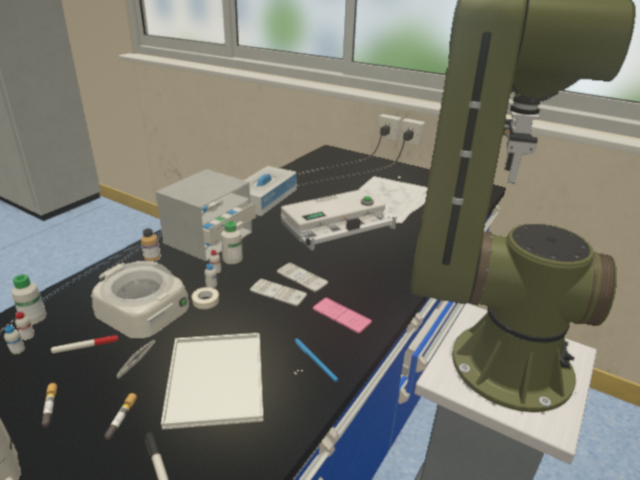

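View pics/side0.png

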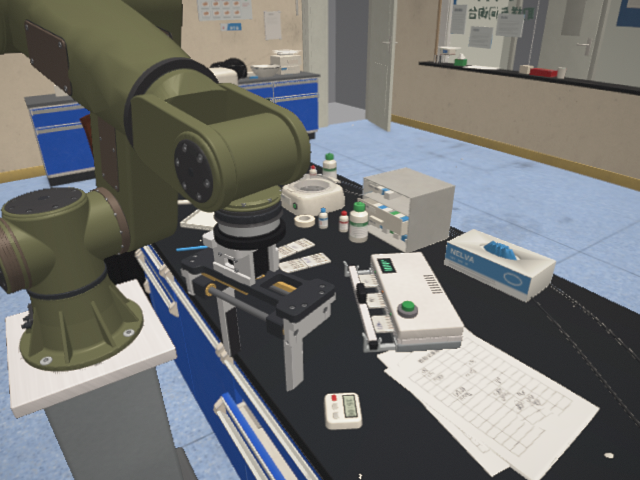

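View pics/wrist0.png

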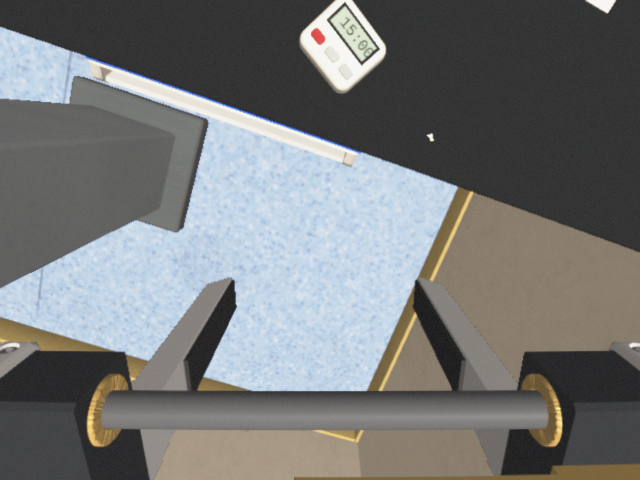

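The scene picture shows the tray near (213,380), two grey plates near (278,291) and (302,277), a pink look-alike near (342,315), and the incubator with its bar near (345,215). In the wrist picture the timer is at (342,45). I'll enlarge the incubator and the plates next.

Run:
```python
import cv2
a=cv2.imread('pics/scene0.png');b=cv2.imread('pics/side0.png')
cv2.imwrite('pics/s1.png',cv2.resize(a[170:345,230:440],(800,667))[:600])
cv2.imwrite('pics/s2.png',cv2.resize(b[220:370,250:470],(800,545)))
```

```text
(no output)
```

View pics/s1.png

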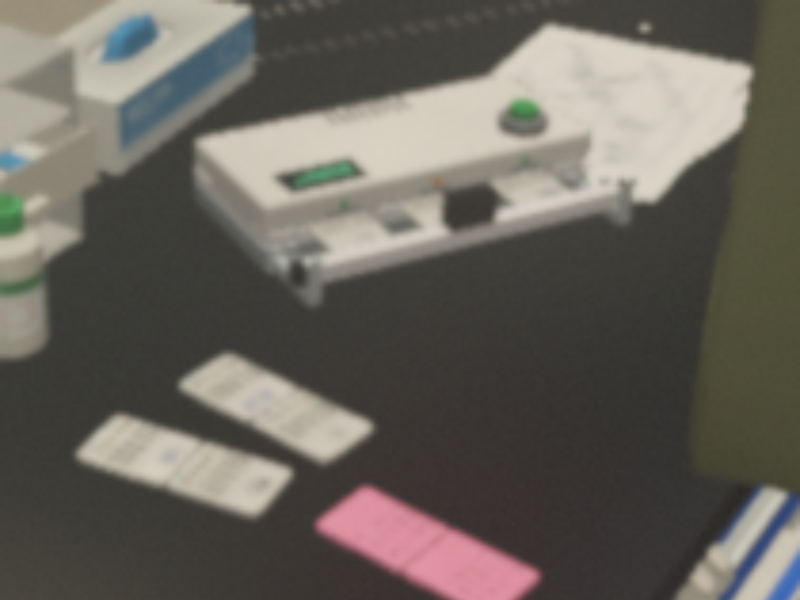

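View pics/s2.png

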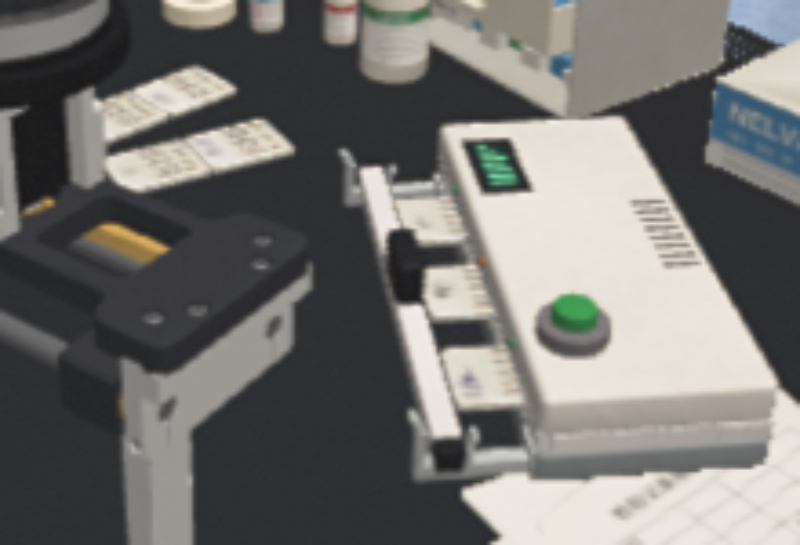

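Run:
```python
from h import *
s=snap('side');c=snap('scene')
f=lambda u,v:(250+u/3.636,220+v/3.636); g=lambda u,v:(230+u/3.81,170+v/3.81)
for n,p in dict(FL=(443,125),BL=(620,118),BR=(775,395),FR=(535,415)).items(): print('side',n,at_z(s,*f(*p),.062).round(3))
for n,p in dict(BL=(200,145),FL=(268,210),FR=(590,155)).items(): print('scene',n,at_z(c,*g(*p),.062).round(3))
for n,p in dict(a=(180,384),b=(228,353),c_=(374,428),d=(325,463),e=(77,455),f=(118,415),g=(294,472),h=(256,517)).items(): print('plate',n,at_z(c,*g(*p),.005).round(3))
for n,p in dict(tl=(178,334),tr=(260,332),br=(263,417),bl=(165,425)).items(): print('tray',n,at_z(c,*p,.015).round(3))
for n,p in dict(gb=(231,262),red=(215,270),blue=(210,285),tape=(205,297)).items(): print(n,at_z(c,*p,0).round(3))
print('timer',at_z(s,343,410,.01))
print('bar ends',at_z(s,*f(372,170),.035),at_z(s,*f(450,437),.035), 'grip',at_z(s,*f(402,240),.064))
```

```text
side FL [ 0.651 -0.165  0.062]
side BL [ 0.758 -0.226  0.062]
side BR [ 0.608 -0.493  0.062]
side FR [ 0.493 -0.434  0.062]
scene BL [ 0.75  -0.215  0.062]
scene FL [ 0.644 -0.157  0.062]
scene FR [ 0.485 -0.382  0.062]
plate a [0.61  0.001 0.005]
plate b [ 0.606 -0.051  0.005]
plate c_ [ 0.471 -0.032  0.005]
plate d [0.477 0.021 0.005]
plate e [0.616 0.106 0.005]
plate f [0.622 0.055 0.005]
plate g [0.488 0.04  0.005]
plate h [0.482 0.093 0.005]
tray tl [0.632 0.333 0.015]
tray tr [0.489 0.226 0.015]
tray br [0.342 0.403 0.015]
tray bl [0.474 0.515 0.015]
gb [0.744 0.033 0.   ]
red [0.753 0.087 0.   ]
blue [0.716 0.145 0.   ]
tape [0.692 0.189 0.   ]
timer [ 0.33034894 -0.48631425  0.01      ]
bar ends [ 0.60344899 -0.14928613  0.035     ] [ 0.46769859 -0.39761577  0.035     ] grip [ 0.53724798 -0.26562441  0.064     ]
```

```bash
cat >> h.py <<'E'
def Rdown(a):
    a=np.radians(a);c,s=np.cos(a),np.sin(a)
    return np.array([[0,c,s],[0,s,-c],[-1,0,0]])
def plan(x,y,z,a):
    """needed turn (rotvec deg, tool axes), then shift in mm along final tool axes"""
    T=toolT(); Rd=Rdown(a)
    rv=np.degrees(R.from_matrix(T[:3,:3].T@Rd).as_rotvec())
    d=Rd.T@(np.array([x,y,z])-T[:3,3])*1000
    Ry=T[:3,:3]
    print('turn',rv.round(2),'then shift mm',d.round(1),'| n_turn %.1f n_shift %.1f'%(np.abs(rv).max()/10.7,np.linalg.norm(d)/62.5))
def cur():
    T=toolT();o=get_obs();print('t %.2f tcp %s a %.2f tilt %s F %s w %.4f q %s'%(o['time_s'],T[:3,3].round(4),np.degrees(np.arctan2(T[1,1],T[0,1])),np.round(T[:3,0],3),o['force'].round(2),o['grip_width'],o['qpos'].round(2)))
E
python3 - <<'E'
from h import *
cur(); print(camera('wrist')['T_tool_cam'].round(4).tolist())
for a in (-30.4,149.6): plan(.49,-.25,.25,a)
E
```

```text
t 0.25 tcp [ 0.1781 -0.5203  0.2052] a -71.10 tilt [-0.  0. -1.] F [ 0.22  0.63 -0.25] w 0.0943 q [-1.31  0.3   1.52 -0.    1.32 -0.07]
[[-0.0, 0.2897, -0.9571, -0.1792], [1.0, -0.001, -0.0004, 0.0009], [-0.0011, -0.9571, -0.2897, -0.0857], [0.0, 0.0, 0.0, 1.0]]
turn [-4.07e+01 -1.00e-02  2.00e-02] then shift mm [ -44.7  132.3 -390.9] | n_turn 3.8 n_shift 6.6
turn [1.393e+02 3.000e-02 1.000e-02] then shift mm [ -44.7 -132.3  390.9] | n_turn 13.0 n_shift 6.6
```

Run:
```python
from h import *
plan(.57,-.25,.25,-30.4)
```

```text
turn [-4.07e+01 -1.00e-02  2.00e-02] then shift mm [ -44.7  201.3 -431.4] | n_turn 3.8 n_shift 7.7
```

step_arm:
  motion:
    - [[0,0,0,-10.2,0,0],[0,0,0,-10.2,0,0],[0,0,0,-10.2,0,0],[0,0,0,-10.1,0,0],[-0.006,0.025,-0.054,0,0,0],[-0.006,0.025,-0.054,0,0,0],[-0.006,0.025,-0.054,0,0,0],[-0.006,0.025,-0.054,0,0,0],[-0.006,0.025,-0.054,0,0,0],[-0.006,0.025,-0.054,0,0,0],[-0.006,0.025,-0.054,0,0,0],[-0.005,0.025,-0.053,0,0,0]]

```text
time_s: 1.8
ee_pos: [0.5702, -0.2485, 0.2527]
eef_rot: [1.452, 1.57, -0.65]
force: [-0.2, -0.7, 0.5]
grip_width: 0.0938
```

Run:
```python
from h import *
cur(); snap('wrist','w1')
```

```text
t 1.80 tcp [ 0.5702 -0.2485  0.2527] a -30.40 tilt [ 0. -0. -1.] F [-0.2  -0.7   0.47] w 0.0938 q [-0.47  0.44  1.23 -0.    1.48  0.06]
```

View pics/w1.png

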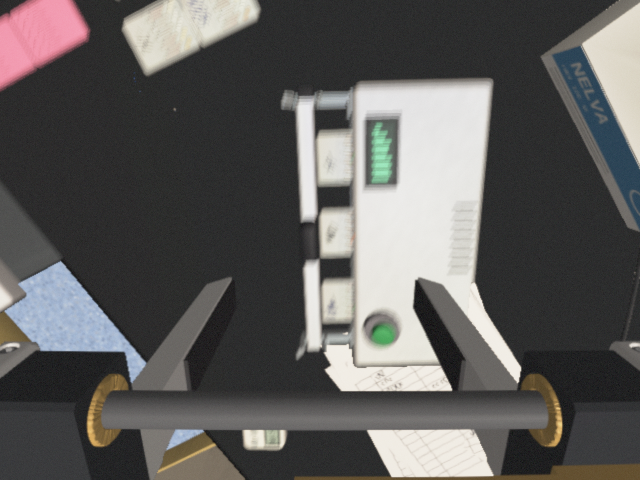

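The wrist view shows the incubator top with its front edge from (357,82) to (355,366). The bar runs from (306,92) to (314,350), with the grip at (308,240) and the button at (382,333). I'll enlarge it to get better pixel positions.

Run:
```python
import cv2
a=cv2.imread('pics/w1.png')
cv2.imwrite('pics/w1a.png',cv2.resize(a[70:220,270:470],(800,600),interpolation=2))
cv2.imwrite('pics/w1b.png',cv2.resize(a[220:370,270:470],(800,600),interpolation=2))
```

```text
(no output)
```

View pics/w1a.png

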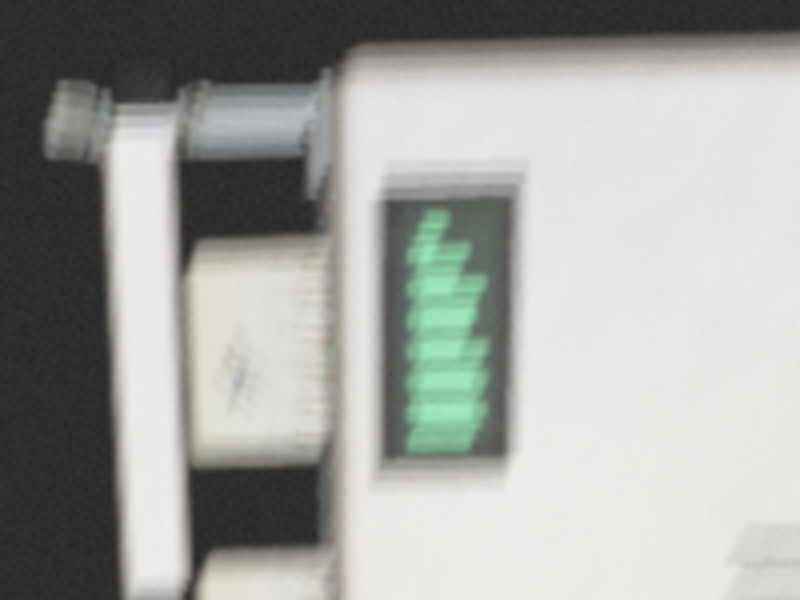

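View pics/w1b.png

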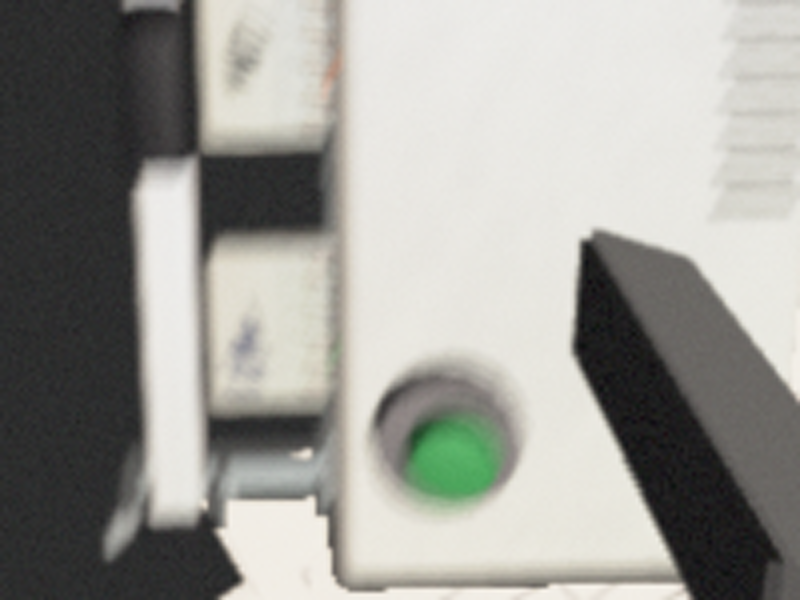

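Run:
```python
from h import *
cur(); c=snap('wrist','w2'); cur()
a=cv2.imread('pics/w2.png')
cv2.imwrite('pics/w2a.png',cv2.resize(a[70:220,270:470],(800,600),interpolation=2))
cv2.imwrite('pics/w2b.png',cv2.resize(a[220:370,270:470],(800,600),interpolation=2))
```

```text
t 1.85 tcp [ 0.5743 -0.2443  0.2527] a -30.19 tilt [ 0.001  0.001 -1.   ] F [4.95 2.75 0.41] w 0.0938 q [-0.46  0.44  1.22  0.    1.48  0.07]
t 1.90 tcp [ 0.5719 -0.2463  0.252 ] a -30.14 tilt [ 0.     0.001 -1.   ] F [-0.88  0.06 -0.71] w 0.0938 q [-0.47  0.44  1.23  0.    1.48  0.06]
```

View pics/w2a.png

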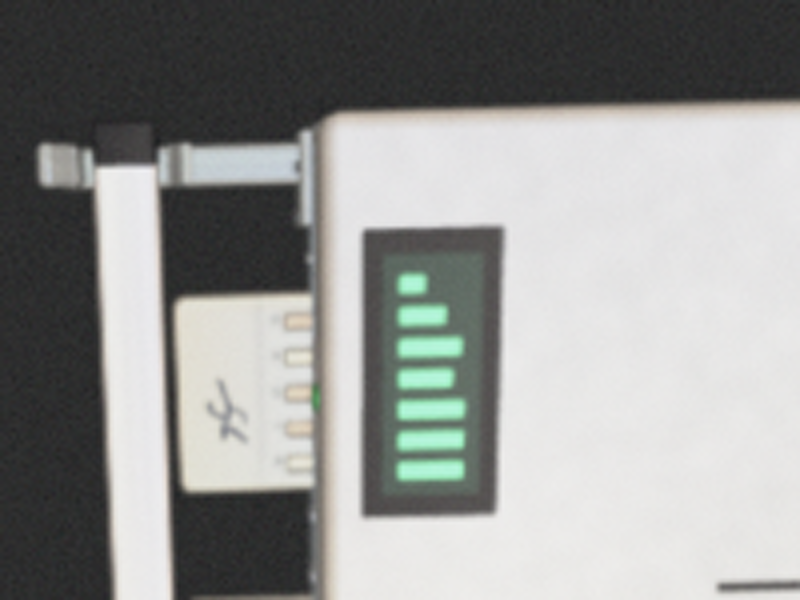

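View pics/w2b.png

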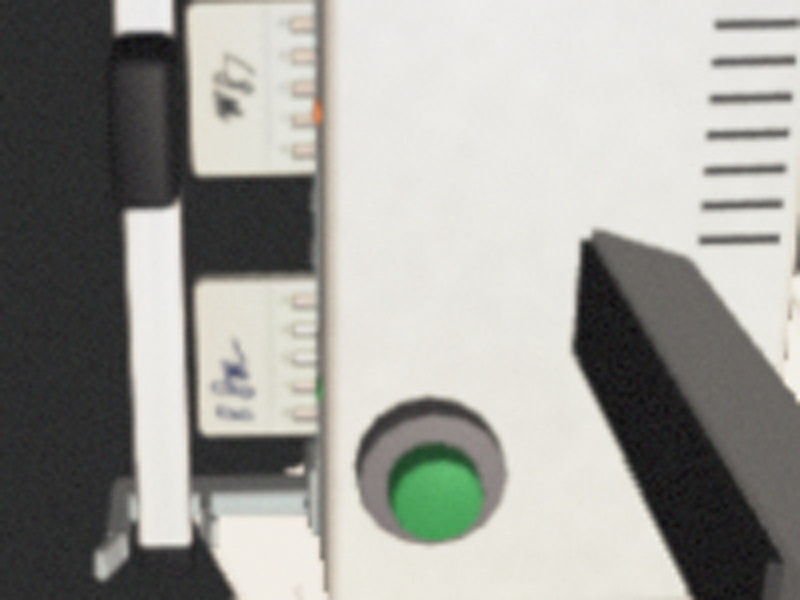

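The sharp picture shows the bar's top face from (301,111), where the end cap starts, to about (311,356), the front edge of the top at x≈351, and the button at (379,343). I'll fit the incubator pose from these points.

Run:
```python
from h import *
import h
a=cv2.imread('pics/w2.png')
cv2.imwrite('pics/w2c.png',cv2.resize(a[330:430,270:470],(800,400),interpolation=2))
# pose at the picture
c=camera('wrist')
T=np.eye(4);T[:3,:3]=Rdown(-30.19);T[:3,3]=[.5743,-.2443,.2527]
c['W2C']=np.linalg.inv(T@c['T_tool_cam'])
g1=lambda u,v:(270+u/4,70+v/4); g2=lambda u,v:(270+u/4,220+v/4)
def P(n,uv,z): print(n,at_z(c,*uv,z).round(4))
P('FL',g1(322,115),.062);P('front lower',g2(327,590),.062)
P('bar far L end top center',g1(124,125),.035); P('cap edge',g1(126,165),.035)
P('bar white mid lower',g2(163,545),.035)
P('barL front',g1(95,170),.035);P('barL rear',g1(158,170),.035)
P('barR front',g2(140,540),.035);P('barR rear',g2(190,540),.035)
P('grip front top',g2(115,140),.064);P('grip rear top',g2(178,140),.064)
P('grip +y top',g2(146,45),.064);P('grip -y bottom',g2(150,206),.064)
P('button',g2(437,492),.07)
P('hook tip L',g1(60,165),.048);P('hook tip R',g2(112,560),.048)
```

```text
FL [ 0.6513 -0.163   0.062 ]
front lower [ 0.5105 -0.4205  0.062 ]
bar far L end top center [ 0.6096 -0.1395  0.035 ]
cap edge [ 0.6051 -0.1479  0.035 ]
bar white mid lower [ 0.4667 -0.399   0.035 ]
barL front [ 0.5977 -0.145   0.035 ]
barL rear [ 0.6114 -0.153   0.035 ]
barR front [ 0.4615 -0.3939  0.035 ]
barR rear [ 0.4748 -0.4016  0.035 ]
grip front top [ 0.5297 -0.2705  0.064 ]
grip rear top [ 0.544  -0.2788  0.064 ]
grip +y top [ 0.55   -0.2524  0.064 ]
grip -y bottom [ 0.5281 -0.291   0.064 ]
button [ 0.5547 -0.4025  0.07  ]
hook tip L [ 0.5915 -0.1406  0.048 ]
hook tip R [ 0.4558 -0.3884  0.048 ]
```

View pics/w2c.png

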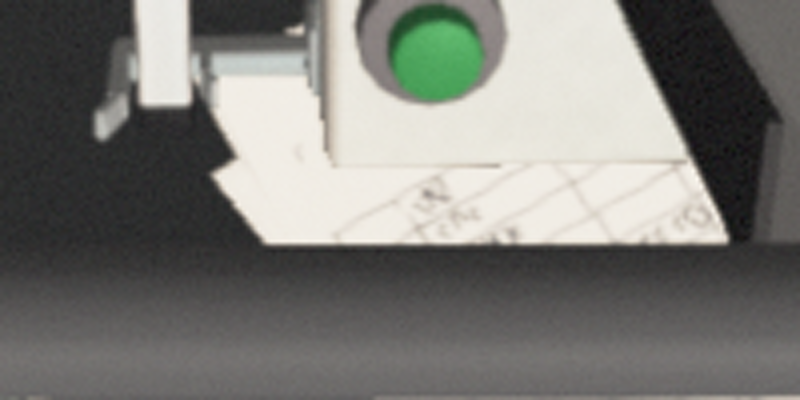

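Run:
```python
from h import *
cur()
plan(.5368,-.2735,.1,-28.7)
```

```text
t 1.95 tcp [ 0.5701 -0.2481  0.2518] a -30.22 tilt [-0.001  0.    -1.   ] F [-0.15  0.04 -0.5 ] w 0.0941 q [-0.47  0.44  1.23  0.    1.48  0.06]
turn [-1.52 -0.    0.04] then shift mm [151.8 -17.   38.3] | n_turn 0.1 n_shift 2.5
```

step_arm:
  motion:
    - [[0.025,-0.005,0.012,-1.5,0,0],[0.03,-0.006,0.013,0,0,0],[0.025,-0.006,0.013,0,0,0],[0,0,0,0,0,0],[0,0,0,0,0,0],[0,0,0,0,0,0],[0,0,0,0,0,0]]
  fingers: 0.05

```text
time_s: 2.82
ee_pos: [0.5356, -0.2745, 0.1731]
eef_rot: [1.563, 1.57, -0.512]
force: [0.9, -0.6, -0.5]
grip_width: 0.05
```

Run:
```python
from h import *
cur(); c=snap('wrist','w3'); cur()
s=np.array([.5368,-.2735,0]);x=np.array([.877,-.480,0]);y=np.array([.48,.877,0])
a=c['pixels'][:,:,::-1].copy()
for X,Y,Z in [(-8,152,35),(8,152,35),(8,-152,35),(-8,-152,35),(-9,22,64),(9,22,64),(9,-22,64),(-9,-22,64),(48,152,62),(48,-152,62),(13,110,29),(13,58,29),(13,26,29),(13,-26,29),(13,-58,29),(13,-110,29)]:
    p=s+x*X/1e3+y*Y/1e3;p[2]=Z/1e3;u=proj(c,p);cv2.circle(a,tuple(u.astype(int)),2,(0,0,255),-1)
cv2.imwrite('pics/w3o.png',a)
```

```text
t 2.83 tcp [ 0.5356 -0.2745  0.1731] a -28.88 tilt [ 0.001 -0.    -1.   ] F [ 0.92 -0.55 -0.47] w 0.0500 q [-0.53  0.44  1.41  0.    1.29 -0.03]
t 2.88 tcp [ 0.5355 -0.2745  0.1729] a -28.88 tilt [ 0.001 -0.    -1.   ] F [-0.36  0.64  0.09] w 0.0494 q [-0.53  0.44  1.41  0.    1.29 -0.03]
```

View pics/w3o.png

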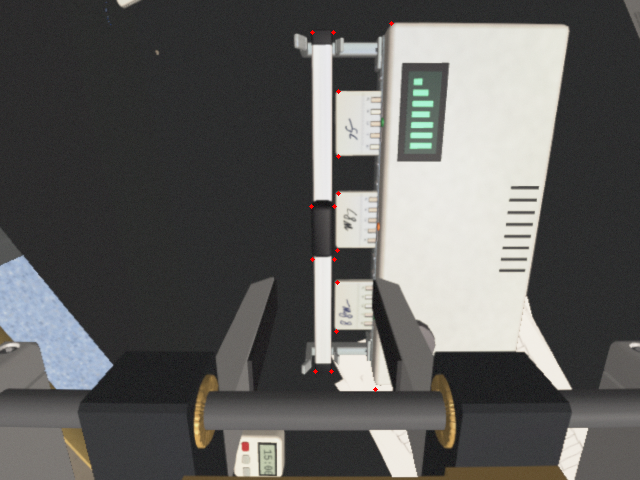

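The predicted corner points land within 1–3 px of the bar, grip and plates. I'll descend on the grip.

step_arm:
  motion:
    - [[0.04,0,0,0,0,0],[0.04,0,0,0,0,0],[0.03,0,0,0,0,0],[0.016,0,0,0,0,0],[0.01,0,0,0,0,0],[0,0,0,0,0,0],[0,0,0,0,0,0],[0,0,0,0,0,0]]

```text
time_s: 3.88
ee_pos: [0.5356, -0.2748, 0.0373]
eef_rot: [1.538, 1.569, -0.538]
force: [0.1, -0.3, 0.1]
grip_width: 0.0502
```

step_arm:
  motion:
    - [[0,0,0,0,0,0],[0,0,0,0,0,0],[0,0,0,0,0,0],[0,0,0,0,0,0],[0,0,0,0,0,0]]
  fingers: 0.0
  squeeze: 30

```text
time_s: 4.5
ee_pos: [0.5352, -0.2746, 0.0364]
eef_rot: [-1.564, 1.571, 2.644]
force: [-0.9, 0.1, -0.4]
grip_width: 0.0177
```

Run:
```python
from h import *
cur()
```

```text
t 4.50 tcp [ 0.5352 -0.2746  0.0364] a -28.90 tilt [-0.  0. -1.] F [-0.94  0.15 -0.42] w 0.0177 q [-0.53  0.6   1.52 -0.    1.03 -0.03]
```

step_arm:
  motion:
    - [[-0.01,0,0,0,0,0],[-0.02,0,0,0,0,0],[-0.025,0,0,0,0,0],[-0.02,0,0,0,0,0],[0,0.02,0,0,0,0],[0,0.03,0,0,0,0],[0,0.03,0,0,0,0],[0,0.03,0,0,0,0],[0,0.013,0,0,0,0],[0,0,0,0,0,0],[0,0,0,0,0,0],[0,0,0,0,0,0]]

```text
time_s: 6.0
ee_pos: [0.6427, -0.3339, 0.1119]
eef_rot: [1.494, 1.571, -0.581]
force: [0.0, 0.6, -1.7]
grip_width: 0.0177
```

Run:
```python
from h import *
cur(); snap('side','s3'); snap('wrist','w4')
a=cv2.imread('pics/s3.png');cv2.imwrite('pics/s3a.png',cv2.resize(a[150:420,250:570],(800,600)))
```

```text
t 6.00 tcp [ 0.6427 -0.3339  0.1119] a -28.90 tilt [ 0. -0. -1.] F [ 0.04  0.64 -1.66] w 0.0177 q [-0.53  0.77  1.03 -0.    1.34 -0.03]
```

View pics/s3a.png

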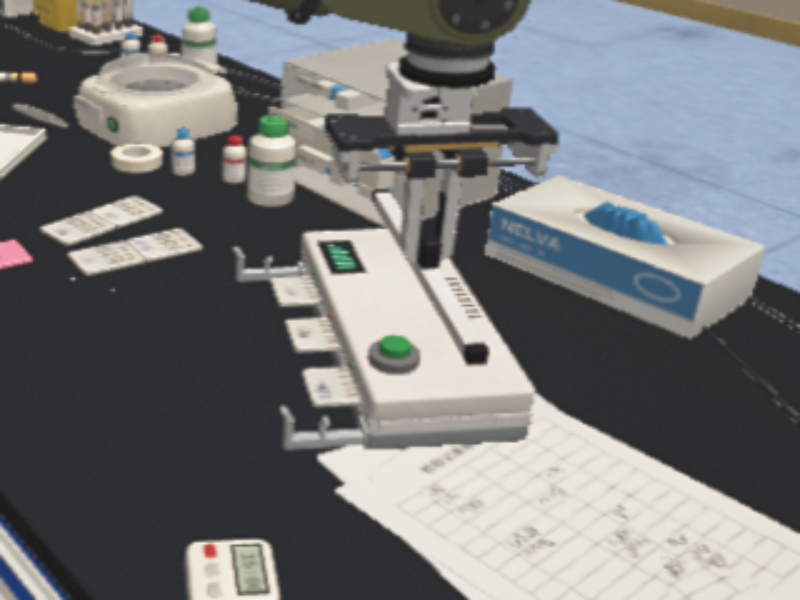

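View pics/w4.png

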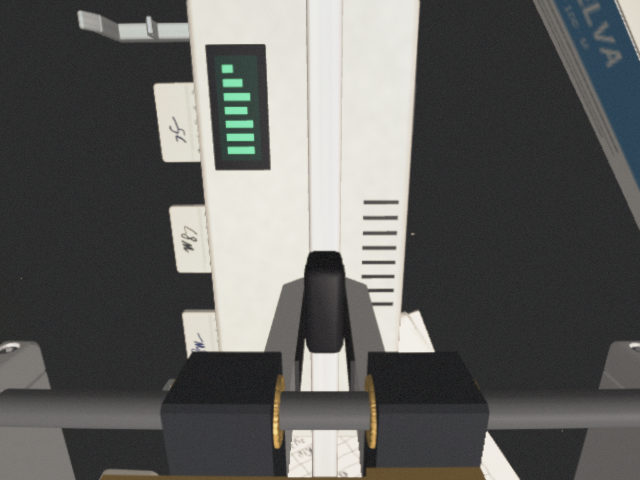

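The bar is held level over the incubator top, with its grip at (325,300) in the wrist view. I'll lower it.

step_arm:
  motion:
    - [[0.015,0,0,0,0,0],[0.01,0,0,0,0,0],[0.005,0,0,0,0,0],[0.0025,0,0,0,0,0],[0,0,0,0,0,0],[0,0,0,0,0,0],[0,0,0,0,0,0]]

```text
time_s: 6.98
ee_pos: [0.643, -0.3341, 0.0795]
eef_rot: [1.527, 1.57, -0.548]
force: [-3.9, 2.3, 5.2]
grip_width: 0.0175
```

step_arm:
  motion:
    - [[0,0,0,0,0,0],[0,0,0,0,0,0],[0,0,0,0,0,0],[0,0,0,0,0,0]]
  fingers: 0.05

```text
time_s: 7.48
ee_pos: [0.6429, -0.3341, 0.0788]
eef_rot: [-1.603, 1.571, 2.605]
force: [-0.0, 0.4, 0.4]
grip_width: 0.0498
```

step_arm:
  motion:
    - [[-0.02,0,0,0,0,0],[-0.04,0,0,0,0,0],[-0.04,0,0,0,0,0],[-0.03,-0.03,0,-10.5,0,0],[0,-0.03,0,-10.5,0,0],[0,0,0,-10.5,0,0],[0,0,0,-10.5,0,0],[0,0,0,-10.5,0,0],[0,0,0,-10.5,0,0],[0,0,0,-10.5,0,0],[0,0,0,-10.5,0,0]]

```text
time_s: 8.85
ee_pos: [0.5884, -0.3102, 0.2107]
eef_rot: [0.055, 1.569, -0.548]
force: [-0.4, 0.2, 0.5]
grip_width: 0.0499
```

Run:
```python
from h import *
cur(); 
# view centre over plates: want TCP s.t. camera sees (.55,.0)
plan(.50,-.06,.25,61.3)
```

```text
t 8.85 tcp [ 0.5884 -0.3102  0.2107] a 55.44 tilt [ 0.001 -0.001 -1.   ] F [-0.38  0.21  0.48] w 0.0499 q [-0.54  0.56  1.14 -0.    1.44 -1.51]
turn [-5.86  0.1  -0.  ] then shift mm [ -39.3  177.  -197.7] | n_turn 0.5 n_shift 4.3
```

```bash
cat >> h.py <<'E'
S=np.array([.536,-.2738]);IX=np.array([.8763,-.4818]);IY=np.array([.4818,.8763])
def bay(Y,X=-.082): return S+IX*(X+.113)+IY*Y
E
python3 - <<'E'
from h import *
plan(*bay(.084),.10,61.2)
E
```

```text
turn [-5.76  0.1  -0.  ] then shift mm [110.7  90.7 -32.4] | n_turn 0.5 n_shift 2.3
```

step_arm:
  motion:
    - [[0,0,0,-5.8,0,0],[0.02,0.03,-0.011,0,0,0],[0.03,0.03,-0.011,0,0,0],[0.03,0.0307,-0.0104,0,0,0],[0.0307,0,0,0,0,0],[0,0,0,0,0,0],[0,0,0,0,0,0],[0,0,0,0,0,0]]
  fingers: 0.068

```text
time_s: 9.85
ee_pos: [0.6046, -0.2158, 0.1001]
eef_rot: [0.101, 1.568, -0.408]
force: [-0.2, 0.1, 0.3]
grip_width: 0.0679
```

Run:
```python
from h import *
cur(); c=snap('wrist','w5'); plan(*bay(.084),.0225,61.2)
a=c['pixels'][:,:,::-1].copy()
for X,Y,Z in [(-.1,.11,.029),(-.1,.058,.029),(-.1,.026,.029),(-.1,-.026,.029),(-.065,.152,.062),(-.065,-.152,.062)]:
    p=bay(Y,X);cv2.circle(a,tuple(proj(c,[*p,Z]).astype(int)),2,(0,0,255),-1)
cv2.imwrite('pics/w5o.png',a)
```

```text
t 9.85 tcp [ 0.6046 -0.2158  0.1001] a 60.87 tilt [ 0.002 -0.001 -1.   ] F [-0.17  0.09  0.27] w 0.0679 q [-0.4   0.6   1.35 -0.    1.19 -1.46]
turn [-0.33  0.12 -0.01] then shift mm [77.3  0.  -1. ] | n_turn 0.0 n_shift 1.2
```

View pics/w5o.png

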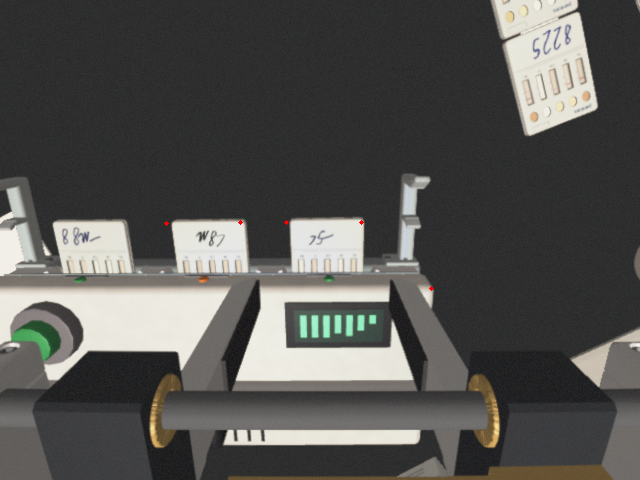

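Run:
```python
from h import *
c=snap('wrist','w6'); cur()
def loc(u,v,z):
    p=at_z(c,u,v,z)[:2]-S; print((u,v),'inc x %.1f y %.1f'%((p@IX-.113)*1e3,p@IY*1e3))
for u in (290,363,173,247,54,131): loc(u,235,.029)
for u in (326,210,93): loc(u,219,.029)
loc(431,289,.062); 
a=cv2.imread('pics/w6.png'); cv2.imwrite('pics/w6a.png',cv2.resize(a[160:310,240:440],(800,600),interpolation=2))
```

```text
t 9.95 tcp [ 0.6043 -0.2155  0.0994] a 60.87 tilt [ 0.001 -0.001 -1.   ] F [ 0.19 -1.12  0.2 ] w 0.0680 q [-0.4   0.6   1.35  0.    1.19 -1.46]
(290, 235) inc x -91.2 y 60.1
(363, 235) inc x -91.0 y 111.2
(173, 235) inc x -91.6 y -22.1
(247, 235) inc x -91.4 y 30.0
(54, 235) inc x -92.1 y -107.3
(131, 235) inc x -91.8 y -51.9
(326, 219) inc x -102.6 y 85.4
(210, 219) inc x -103.0 y 5.1
(93, 219) inc x -103.5 y -76.9
(431, 289) inc x -64.7 y 151.9
```

View pics/w6a.png

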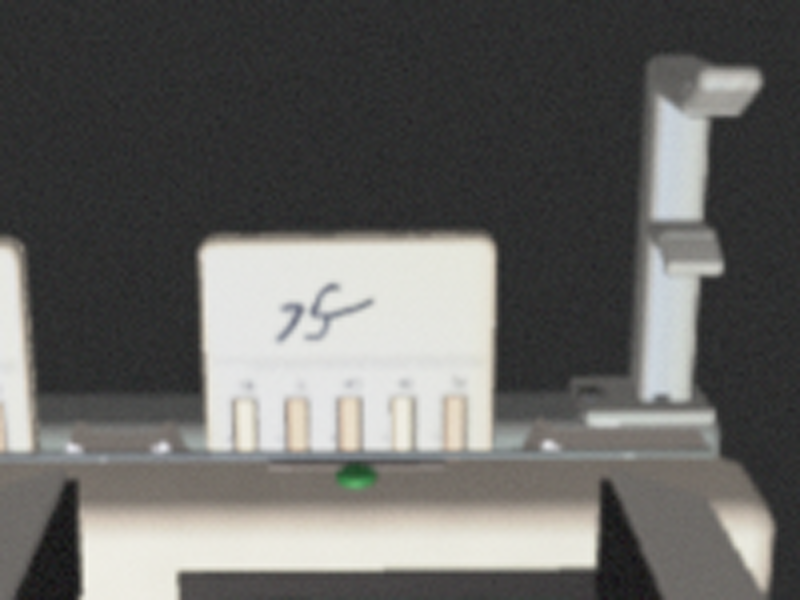

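step_arm:
  motion:
    - [[0.03,0.0015,-0.001,-0.3,0,0],[0.025,0,0,0,0,0],[0.015,0,0,0,0,0],[0.007,0,0,0,0,0],[0,0,0,0,0,0],[0,0,0,0,0,0],[0,0,0,0,0,0]]

```text
time_s: 10.82
ee_pos: [0.6042, -0.2134, 0.022]
eef_rot: [0.098, 1.57, -0.405]
force: [0.6, 0.1, -0.8]
grip_width: 0.0682
```

step_arm:
  motion:
    - [[0,0,0,0,0,0],[0,0,0,0,0,0],[0,0,0,0,0,0],[0,0,0,0,0,0]]
  fingers: 0.03
  squeeze: 15

```text
time_s: 11.32
ee_pos: [0.6039, -0.2133, 0.0214]
eef_rot: [0.155, 1.571, -0.347]
force: [-0.6, 0.4, 1.8]
grip_width: 0.0519
```

step_arm:
  motion:
    - [[-0.001,0,-0.01,0,0,0],[0,0,-0.02,0,0,0],[0,0,-0.03,0,0,0],[0,0,-0.03,0,0,0],[0,0,-0.03,0,0,0],[-0.02,0,-0.01,0,0,0],[-0.03,0,0,0,0,0],[-0.04,0,0,0,0,0],[0,0,0,0,0,0],[0,0,0,0,0,0],[0,0,0,0,0,0]]

```text
time_s: 12.7
ee_pos: [0.4893, -0.1504, 0.1111]
eef_rot: [-3.012, 1.569, 2.768]
force: [-0.9, -0.1, 0.0]
grip_width: 0.0521
```

Run:
```python
from h import *
cur(); c=snap('wrist','w7')
```

```text
t 12.70 tcp [ 0.4893 -0.1504  0.1111] a 61.20 tilt [-0.002  0.001 -1.   ] F [-0.9  -0.07  0.  ] w 0.0521 q [-0.37  0.32  1.73  0.    1.09 -1.44]
```

View pics/w7.png

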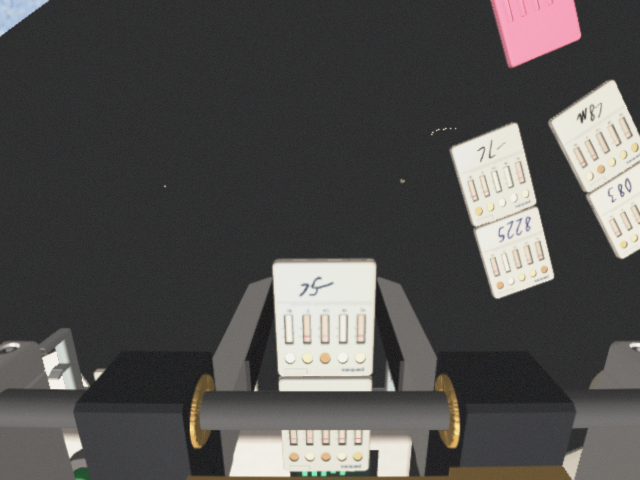

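Run:
```python
from h import *
c=snap('scene')
for n,p in dict(tl=(178,334),tr=(260,332),br=(263,417),bl=(165,425)).items(): print('tray',n,at_z(c,*p,.015).round(3))
plan(.40,.25,.2,128)
T=toolT(); d=np.array([.40,.25,.2])-T[:3,3]; print((T[:3,:3].T@d).round(4))
```

```text
tray tl [0.632 0.333 0.015]
tray tr [0.489 0.226 0.015]
tray br [0.342 0.403 0.015]
tray bl [0.474 0.515 0.015]
turn [-6.68e+01 -9.00e-02 -4.00e-02] then shift mm [-88.6 370.7 176. ] | n_turn 6.2 n_shift 6.7
[-0.0883  0.3078 -0.2716]
```

step_arm:
  motion:
    - [[-0.011,0.0385,-0.034,0,0,0],[-0.011,0.0385,-0.034,0,0,0],[-0.011,0.0385,-0.034,0,0,0],[-0.011,0.0385,-0.034,0,0,0],[-0.011,0.0385,-0.034,0,0,0],[-0.011,0.0385,-0.034,0,0,0],[-0.011,0.0385,-0.034,0,0,0],[-0.011,0.0385,-0.034,0,0,0]]

```text
time_s: 13.8
ee_pos: [0.3993, 0.2518, 0.2003]
eef_rot: [-2.092, 1.57, -2.595]
force: [-0.0, 0.4, 0.4]
grip_width: 0.0514
```

step_arm:
  motion:
    - [[0,0,0,-9.5,0,0],[0,0,0,-9.5,0,0],[0,0,0,-9.5,0,0],[0,0,0,-9.5,0,0],[0,0,0,-9.5,0,0],[0,0,0,-9.5,0,0],[0,0,0,-9.8,0,0],[0,0,0,0,0,0],[0,0,0,0,0,0],[0,0,0,0,0,0]]

```text
time_s: 15.05
ee_pos: [0.4, 0.2503, 0.2002]
eef_rot: [3.054, 1.571, -2.568]
force: [-0.3, 0.4, -0.6]
grip_width: 0.0516
```

Run:
```python
from h import *
cur(); c=snap('wrist','w8')
```

```text
t 15.05 tcp [0.4    0.2503 0.2002] a 127.87 tilt [-0. -0. -1.] F [-0.35  0.4  -0.57] w 0.0516 q [ 0.48  0.13  1.74 -0.    1.27 -1.75]
```

View pics/w8.png

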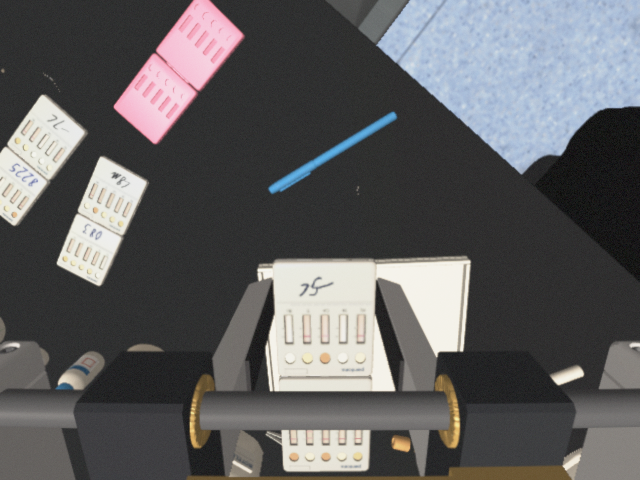

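The held plate is level. The tray's near edge runs from (259,266) to (468,258) in the wrist view.

Run:
```python
from h import *
c=snap('wrist','w9'); cur()
A=at_z(c,259,266,.015);B=at_z(c,468,258,.015);C=at_z(c,464,340,.015)
print(A,B,C,np.linalg.norm(B-A),np.degrees(np.arctan2(*(B-A)[1::-1])),np.degrees(np.arctan2(*(C-B)[1::-1])))
a=cv2.imread('pics/w9.png'); cv2.imwrite('pics/w9a.png',cv2.resize(a[240:360,240:490],(800,384),interpolation=2))
s=camera('scene')['pixels'][:,:,::-1]; cv2.imwrite('pics/sc9.png',cv2.resize(s[310:450,140:290],(640,597),interpolation=2))
```

```text
t 15.15 tcp [0.4    0.2503 0.2002] a 127.92 tilt [ 0.  0. -1.] F [ 0.24  0.22 -0.34] w 0.0515 q [ 0.48  0.13  1.74 -0.    1.27 -1.75]
[0.48711389 0.23033235 0.015     ] [0.34594116 0.39691881 0.015     ] [0.41877578 0.46224437 0.015     ] 0.21835930892232816 130.27941608223222 41.88901754376598
```

View pics/w9a.png

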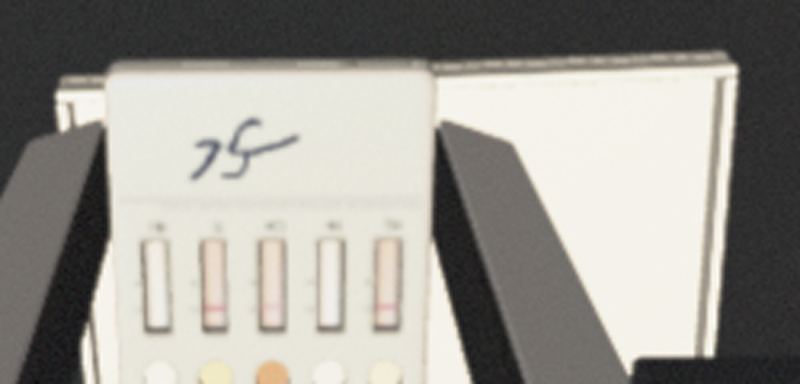

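View pics/sc9.png

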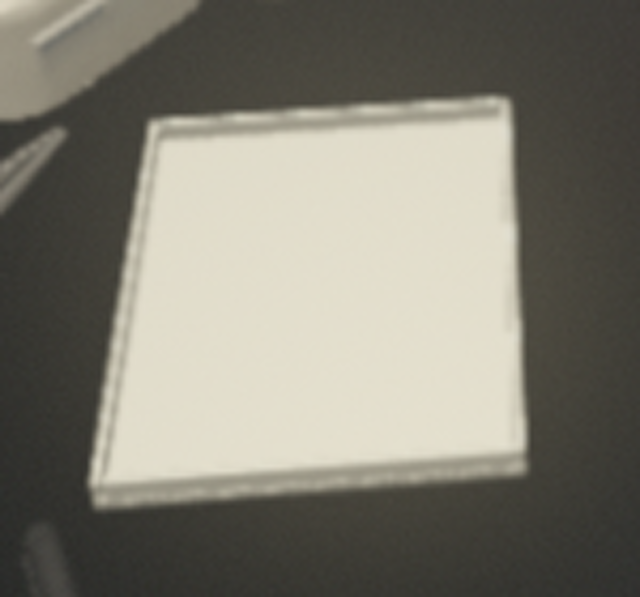

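Run:
```python
from h import *
c=snap('scene')
P=[at_z(c,*p,.015)[:2] for p in [(175.2,338.6),(259.5,333.4),(263,416.6),(162.3,424.8)]]
print(np.round(P,3)); 
tl,tr,br,bl=P
for u,v in ((tr,tl),(br,bl),(tr,br),(tl,bl)): d=v-u; print(np.linalg.norm(d).round(3),np.degrees(np.arctan2(d[1],d[0])).round(1))
print(np.mean(P,0))
m=(np.array([.4871,.2303])+[.3459,.3969])/2
t=np.radians(39.8); print(m+.089*np.array([np.cos(t),np.sin(t)]))
```

```text
[[0.626 0.347]
 [0.487 0.231]
 [0.343 0.402]
 [0.478 0.517]]
0.181 40.0
0.177 40.3
0.224 130.0
0.225 130.9
[0.48338417 0.37429603]
[0.48487723 0.37056976]
```

Run:
```python
from h import *
plan(.480,.3035,.05,130.2)
```

```text
turn [-2.25  0.   -0.  ] then shift mm [150.3 -11.   95.4] | n_turn 0.2 n_shift 2.9
```

step_arm:
  motion:
    - [[0.02,-0.003,0.025,-2.3,0,0],[0.03,-0.004,0.03,0,0,0],[0.04,-0.004,0.03,0,0,0],[0.04,0,0.0104,0,0,0],[0.02,0,0,0,0,0],[0,0,0,0,0,0],[0,0,0,0,0,0],[0.02,0,0,0,0,0],[0.015,0,0,0,0,0],[0.008,0,0,0,0,0],[0,0,0,0,0,0],[0,0,0,0,0,0]]

```text
time_s: 16.75
ee_pos: [0.4807, 0.3029, 0.0078]
eef_rot: [-0.224, 1.57, 0.479]
force: [0.0, 0.2, -0.3]
grip_width: 0.0517
```

Run:
```python
from h import *
cur(); c=snap('wrist','w10')
s=camera('scene')['pixels'][:,:,::-1]; cv2.imwrite('pics/sc10.png',cv2.resize(s[250:450,100:340],(720,600),interpolation=2))
```

```text
t 16.75 tcp [0.4807 0.3029 0.0078] a 130.30 tilt [ 0.001  0.    -1.   ] F [ 0.04  0.16 -0.32] w 0.0517 q [ 0.5   0.58  1.63 -0.    0.93 -1.78]
```

View pics/w10.png

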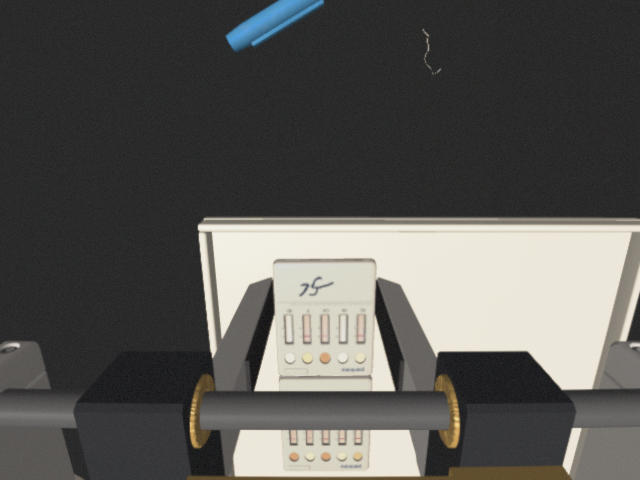

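View pics/sc10.png

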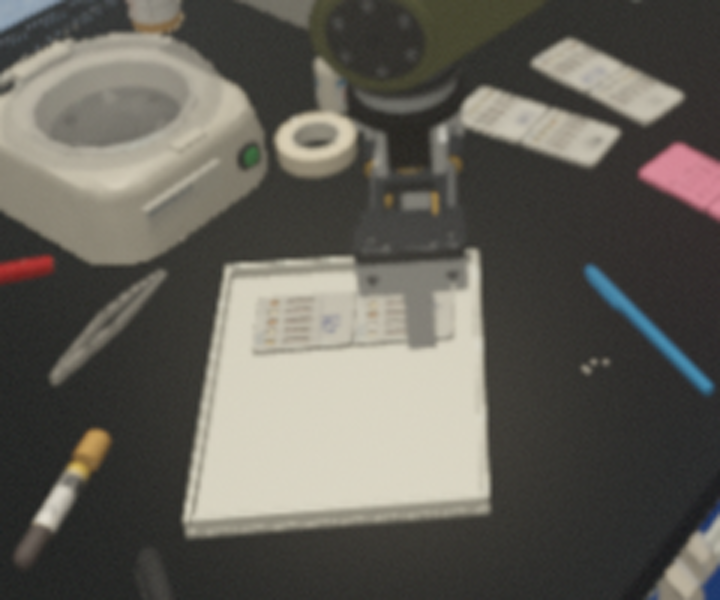

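The plate is aligned with the tray and inside its walls, so I'll release it.

step_arm:
  motion:
    - [[0.002,0,0,0,0,0],[0,0,0,0,0,0],[0,0,0,0,0,0]]

```text
time_s: 17.23
ee_pos: [0.4804, 0.3028, 0.0053]
eef_rot: [0.556, 1.571, 1.259]
force: [0.1, 0.3, -0.6]
grip_width: 0.0515
```

step_arm:
  motion:
    - [[0,0,0,0,0,0],[0,0,0,0,0,0],[0,0,0,0,0,0],[-0.015,0,0,0,0,0],[-0.03,0,0,0,0,0],[-0.05,0,0,0,0,0],[-0.03,0,0,0,0,0]]
  fingers: 0.064

```text
time_s: 18.1
ee_pos: [0.4809, 0.303, 0.1338]
eef_rot: [-0.199, 1.568, 0.505]
force: [-0.2, 0.6, -0.4]
grip_width: 0.0639
```

Run:
```python
from h import *
cur(); c=snap('wrist','w11')
T=toolT(); d=np.array([*bay(0),.12])-T[:3,3]; print('bay2 shift now axes',(T[:3,:3].T@d).round(4)); plan(*bay(0),.12,61.2)
```

```text
t 18.10 tcp [0.4809 0.303  0.1338] a 130.30 tilt [ 0.003  0.002 -1.   ] F [-0.16  0.61 -0.37] w 0.0639 q [ 0.5   0.41  1.55  0.    1.18 -1.78]
bay2 shift now axes [ 0.0156 -0.5042 -0.3214]
turn [69.1   0.43 -0.18] then shift mm [  17.2 -480.   356.5] | n_turn 6.5 n_shift 9.6
```

View pics/w11.png

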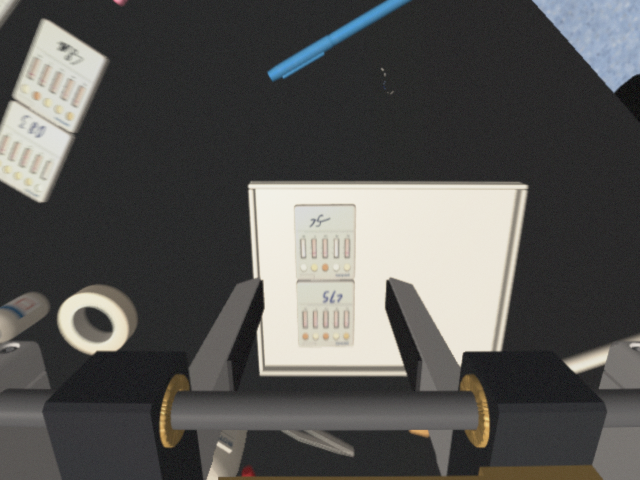

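step_arm:
  motion:
    - [[0,-0.03,-0.02,0,0,0],[0.001,-0.0474,-0.0302,0,0,0],[0.002,-0.0474,-0.0302,0,0,0],[0.002,-0.0474,-0.0302,0,0,0],[0.002,-0.0474,-0.0302,0,0,0],[0.002,-0.0474,-0.0302,0,0,0],[0.002,-0.0474,-0.0302,0,0,0],[0.002,-0.0474,-0.0302,0,0,0],[0.002,-0.0474,-0.0302,0,0,0],[0.0006,-0.0474,-0.0302,0,0,0],[0,-0.0476,-0.0296,0,0,0]]
  fingers: 0.068

```text
time_s: 19.52
ee_pos: [0.5744, -0.2366, 0.1158]
eef_rot: [-2.487, 1.486, -1.883]
force: [0.4, -0.7, -1.3]
grip_width: 0.0679
```

step_arm:
  motion:
    - [[0,0,0,9.9,0,0],[0,0,0,9.9,0,0],[0,0,0,9.9,0,0],[0,0,0,9.9,0,0],[0,0,0,9.9,0,0],[0,0,0,9.8,0,0],[0,0,0,9.8,0,0],[0,0,0,0,0,0],[0,0,0,0,0,0],[0,0,0,0,0,0]]

```text
time_s: 20.78
ee_pos: [0.5741, -0.2352, 0.1151]
eef_rot: [-1.289, 1.487, -1.888]
force: [-0.2, 0.5, 0.1]
grip_width: 0.0679
```

Run:
```python
from h import *
cur(); c=snap('wrist','w12');plan(*bay(0),.022,61.2)
```

```text
t 20.77 tcp [ 0.5741 -0.2352  0.1151] a 55.62 tilt [-0.026 -0.08  -0.996] F [-0.23  0.54  0.1 ] w 0.0679 q [-0.41  0.54  1.41 -0.09  1.19 -1.35]
turn [-5.56  1.11  4.67] then shift mm [ 93.1 -52.2  16.2] | n_turn 0.5 n_shift 1.7
```

View pics/w12.png

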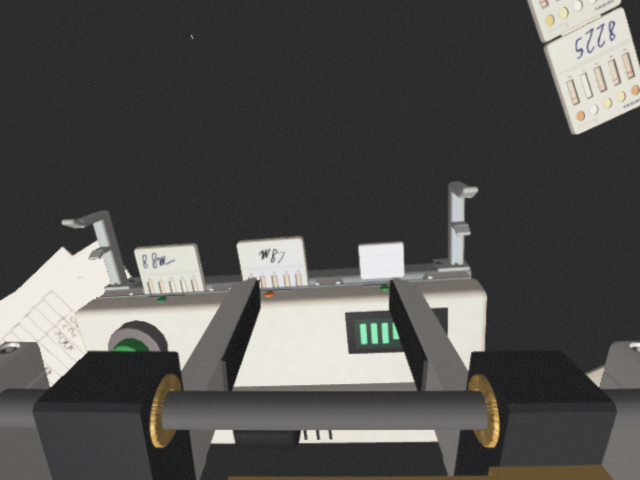

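The long fast move fell short and left a tilt of about 5°, so I'm correcting both. I'll use slower rows from here on.

step_arm:
  motion:
    - [[0,0,0,-5.6,1.1,4.7],[0,-0.026,0.008,0,0,0],[0,-0.026,0.008,0,0,0],[0,0,0,0,0,0],[0,0,0,0,0,0],[0,0,0,0,0,0]]

```text
time_s: 21.58
ee_pos: [0.5633, -0.2876, 0.115]
eef_rot: [1.21, 1.57, 0.707]
force: [-0.5, 1.4, 0.9]
grip_width: 0.0683
```

Run:
```python
from h import *
cur(); c=snap('wrist','w13');plan(*bay(0),.022,61.2)
def loc(u,v,z):
    p=at_z(c,u,v,z)[:2]-S; print((u,v),'inc x %.1f y %.1f'%((p@IX-.113)*1e3,p@IY*1e3))
```

```text
t 21.57 tcp [ 0.5633 -0.2876  0.115 ] a 61.22 tilt [ 0.  0. -1.] F [-0.52  1.39  0.9 ] w 0.0683 q [-0.53  0.56  1.36  0.    1.21 -1.6 ]
turn [ 0.02  0.02 -0.03] then shift mm [93.  -1.   0.4] | n_turn 0.0 n_shift 1.5
```

View pics/w13.png

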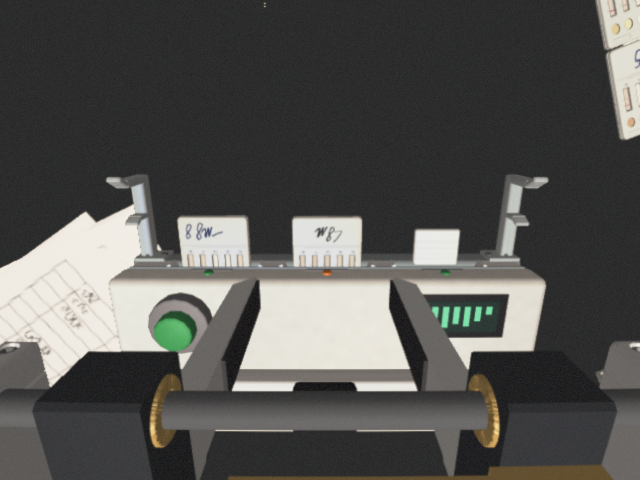

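step_arm:
  motion:
    - [[0.035,0.001,0,0,0,0],[0.03,0,0,0,0,0],[0.018,0,0,0,0,0],[0.01,0,0,0,0,0],[0,0,0,0,0,0],[0,0,0,0,0,0],[0,0,0,0,0,0]]

```text
time_s: 22.5
ee_pos: [0.5639, -0.2878, 0.0228]
eef_rot: [0.316, 1.569, -0.188]
force: [-0.3, -1.2, -0.2]
grip_width: 0.0682
```

step_arm:
  motion:
    - [[0,0,0,0,0,0],[0,0,0,0,0,0],[0,0,0,0,0,0],[0,0,0,0,0,0]]
  fingers: 0.03

```text
time_s: 23.0
ee_pos: [0.5636, -0.2876, 0.0221]
eef_rot: [0.861, 1.57, 0.357]
force: [-0.6, -1.0, 2.3]
grip_width: 0.0522
```

step_arm:
  motion:
    - [[-0.001,0,-0.01,0,0,0],[0,0,-0.02,0,0,0],[0,0,-0.03,0,0,0],[0,0,-0.03,0,0,0],[0,0,-0.03,0,0,0],[-0.02,0,-0.01,0,0,0],[-0.03,0,0,0,0,0],[-0.04,0,0,0,0,0],[0,0,0,0,0,0],[0,0,0,0,0,0]]

```text
time_s: 24.25
ee_pos: [0.449, -0.2245, 0.1122]
eef_rot: [2.457, 1.57, 1.953]
force: [0.3, 1.1, -0.3]
grip_width: 0.0519
```

```bash
sed -i 's/^S=.*;IX/S=np.array([.537,-.272]);IX/' h.py
python3 - <<'E'
from h import *
cur(); c=snap('wrist','w14')
T=toolT(); d=np.array([.416,.38,.12])-T[:3,3]; print('shift',(T[:3,:3].T@d).round(4)); plan(.416,.38,.1,130.2)
E
```

```text
t 24.25 tcp [ 0.449  -0.2245  0.1122] a 61.15 tilt [-0.     0.001 -1.   ] F [ 0.32  1.13 -0.32] w 0.0519 q [-0.54  0.3   1.76  0.    1.09 -1.6 ]
shift [-0.0074  0.5135 -0.3205]
turn [-6.905e+01 -5.000e-02 -8.000e-02] then shift mm [ 11.9 483.  365. ] | n_turn 6.5 n_shift 9.7
```

View pics/w14.png

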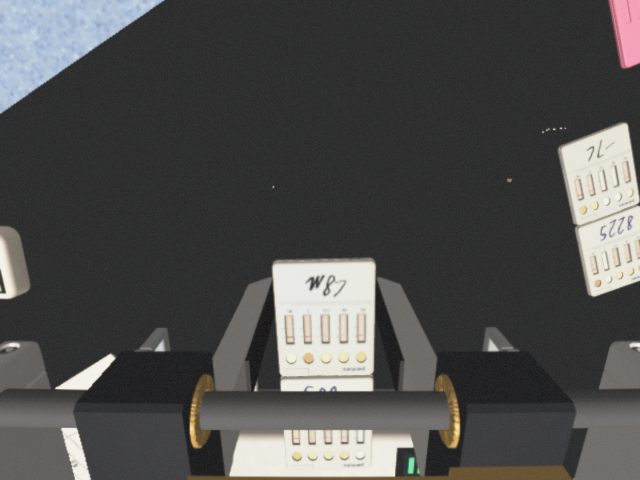

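step_arm:
  motion:
    - [[-0.002,0.02,-0.013,0,0,0],[-0.002,0.04,-0.025,0,0,0],[-0.002,0.045,-0.028,0,0,0],[-0.002,0.045,-0.028,0,0,0],[0,0.045,-0.028,0,0,0],[0,0.045,-0.028,0,0,0],[0,0.045,-0.028,0,0,0],[0,0.045,-0.028,0,0,0],[0,0.045,-0.028,0,0,0],[0,0.045,-0.028,0,0,0],[0,0.045,-0.028,0,0,0],[0,0.0485,-0.0305,0,0,0]]

```text
time_s: 25.8
ee_pos: [0.4159, 0.3808, 0.1197]
eef_rot: [-1.898, 1.569, -2.402]
force: [1.1, 0.2, 0.8]
grip_width: 0.0518
```

step_arm:
  motion:
    - [[0,0,0,-9.5,0,0],[0,0,0,-9.5,0,0],[0,0,0,-10,0,0],[0,0,0,-10,0,0],[0,0,0,-10,0,0],[0,0,0,-10,0,0],[0,0,0,-10,0,0],[0,0,0,0,0,0],[0,0,0,0,0,0],[0,0,0,0,0,0]]

```text
time_s: 27.05
ee_pos: [0.4166, 0.3795, 0.1208]
eef_rot: [-0.334, 1.571, 0.365]
force: [0.8, -0.1, -0.6]
grip_width: 0.0514
```

Run:
```python
from h import *
cur(); plan(.416,.38,.008,130.2)
```

```text
t 27.05 tcp [0.4166 0.3795 0.1208] a 130.02 tilt [ 0.  0. -1.] F [ 0.76 -0.07 -0.59] w 0.0514 q [ 0.67  0.41  1.58 -0.    1.15 -1.6 ]
turn [-0.18  0.    0.  ] then shift mm [ 1.128e+02  8.000e-01 -1.000e-01] | n_turn 0.0 n_shift 1.8
```

step_arm:
  motion:
    - [[0.03,0.001,0,0,0,0],[0.03,0,0,0,0,0],[0.025,0,0,0,0,0],[0.015,0,0,0,0,0],[0.008,0,0,0,0,0],[0.007,0,0,0,0,0],[0,0,0,0,0,0],[0,0,0,0,0,0],[0,0,0,0,0,0]]

```text
time_s: 28.18
ee_pos: [0.4163, 0.3805, 0.0065]
eef_rot: [-0.045, 1.57, 0.655]
force: [1.0, 0.0, -0.1]
grip_width: 0.0518
```

Run:
```python
from h import *
cur(); c=snap('wrist','w15')
```

```text
t 28.18 tcp [0.4163 0.3805 0.0065] a 130.14 tilt [ 0.001  0.001 -1.   ] F [ 0.99  0.04 -0.12] w 0.0518 q [ 0.68  0.57  1.64 -0.    0.93 -1.6 ]
```

View pics/w15.png

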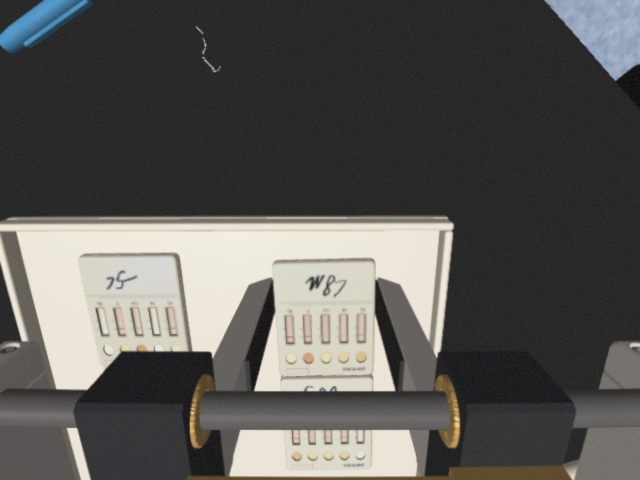

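The second plate is aligned inside the tray beside the first, so I'll release it.

step_arm:
  motion:
    - [[0.001,0,0,0,0,0],[0,0,0,0,0,0],[0,0,0,0,0,0],[0,0,0,0,0,0],[-0.015,0,0,0,0,0],[-0.03,0,0,0,0,0],[-0.05,0,0,0,0,0],[-0.03,0,0,0,0,0]]
  fingers: 0.064

```text
time_s: 29.22
ee_pos: [0.4165, 0.3807, 0.1336]
eef_rot: [-0.04, 1.567, 0.661]
force: [-0.7, 0.3, -0.4]
grip_width: 0.0639
```

Run:
```python
from h import *
cur(); c=snap('wrist','w16')
T=toolT(); d=np.array([*bay(-.084),.12])-T[:3,3]; print('shift',(T[:3,:3].T@d).round(4)); plan(*bay(-.084),.12,61.2)
```

```text
t 29.23 tcp [0.4165 0.3807 0.1336] a 130.15 tilt [ 0.003  0.002 -1.   ] F [-0.72  0.31 -0.42] w 0.0639 q [ 0.68  0.4   1.56 -0.    1.18 -1.6 ]
shift [ 0.0139 -0.6356 -0.3974]
turn [68.95  0.42 -0.27] then shift mm [  17.  -599.1  450.6] | n_turn 6.4 n_shift 12.0
```

View pics/w16.png

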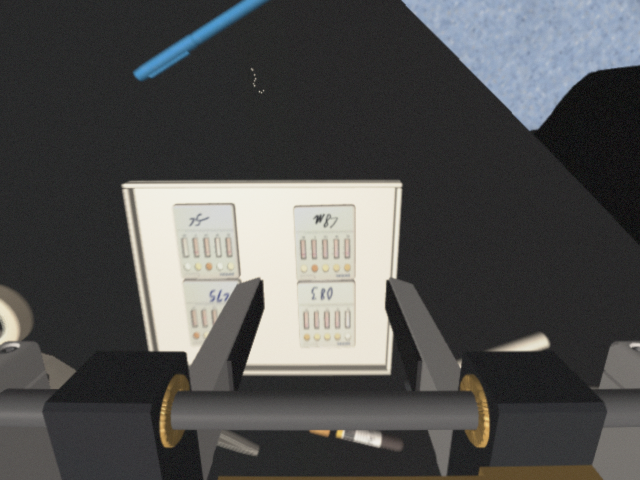

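step_arm:
  motion:
    - [[0,-0.03,-0.0187,0,0,0],[0,-0.041,-0.0256,0,0,0],[0,-0.041,-0.0256,0,0,0],[0,-0.041,-0.0256,0,0,0],[0,-0.041,-0.0256,0,0,0],[0,-0.041,-0.0256,0,0,0],[0,-0.041,-0.0256,0,0,0],[0,-0.041,-0.0256,0,0,0],[0,-0.041,-0.0256,0,0,0],[0,-0.041,-0.0256,0,0,0],[0,-0.041,-0.0256,0,0,0],[0,-0.041,-0.0256,0,0,0]]
  fingers: 0.068

```text
time_s: 30.78
ee_pos: [0.505, -0.1552, 0.1304]
eef_rot: [-2.5, 1.53, -1.845]
force: [0.8, 0.2, 1.1]
grip_width: 0.068
```

step_arm:
  motion:
    - [[0.005,-0.041,-0.0256,0,0,0],[0.005,-0.041,-0.0256,0,0,0],[0.004,-0.041,-0.0256,0,0,0],[0,-0.0316,-0.02,0,0,0],[0,0,0,9.9,0,0],[0,0,0,9.9,0,0],[0,0,0,9.9,0,0],[0,0,0,9.9,0,0],[0,0,0,9.9,0,0],[0,0,0,9.8,0,0],[0,0,0,9.7,0,0],[0,0,0,0,0,0]]

```text
time_s: 32.28
ee_pos: [0.538, -0.2782, 0.1205]
eef_rot: [-1.262, 1.441, -1.909]
force: [-1.1, -1.0, -0.0]
grip_width: 0.0679
```

step_arm:
  motion:
    - [[0,0,0,0,0,0],[0,0,0,0,0,0]]

```text
time_s: 32.52
ee_pos: [0.538, -0.2782, 0.12]
eef_rot: [-1.266, 1.441, -1.912]
force: [0.2, -0.4, 0.3]
grip_width: 0.0682
```

Run:
```python
from h import *
cur(); c=snap('wrist','w17'); plan(*bay(-.084),.022,61.2)
```

```text
t 32.52 tcp [ 0.538  -0.2782  0.12  ] a 52.86 tilt [-0.043 -0.122 -0.992] F [ 0.24 -0.42  0.3 ] w 0.0682 q [-0.48  0.49  1.46 -0.14  1.17 -1.35]
turn [-8.22  1.72  7.25] then shift mm [ 97.9 -79.   27.2] | n_turn 0.8 n_shift 2.1
```

View pics/w17.png

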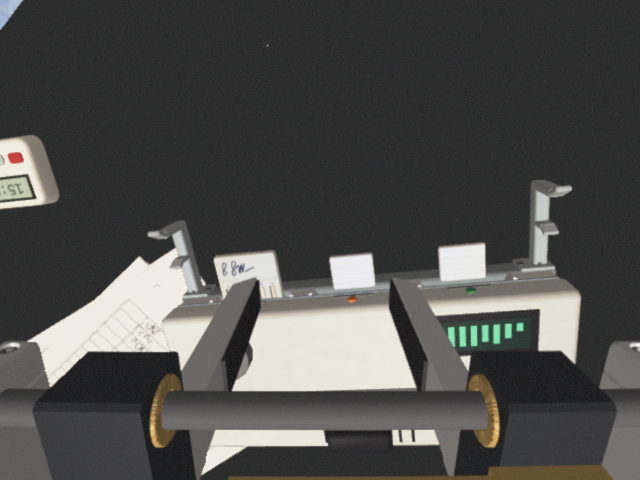

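Joint 6 ran out of range on the way back, because the turn must come before the shift. The pose is still safe, and I'm correcting it now.

step_arm:
  motion:
    - [[0,0,0,-8.2,1.7,7.2],[0,-0.026,0.009,0,0,0],[0,-0.026,0.009,0,0,0],[0,-0.026,0.009,0,0,0],[0,0,0,0,0,0],[0,0,0,0,0,0],[0,0,0,0,0,0]]

```text
time_s: 33.45
ee_pos: [0.5238, -0.3586, 0.1202]
eef_rot: [-1.303, 1.567, -1.811]
force: [-0.1, -0.3, 0.1]
grip_width: 0.0679
```

Run:
```python
from h import *
cur(); c=snap('wrist','w18'); plan(*bay(-.084),.022,61.2)
```

```text
t 33.45 tcp [ 0.5238 -0.3586  0.1202] a 60.93 tilt [-0.001 -0.004 -1.   ] F [-0.07 -0.34  0.08] w 0.0679 q [-0.66  0.56  1.35 -0.    1.23 -1.72]
turn [-0.27  0.07  0.24] then shift mm [98.2 -1.7  0.8] | n_turn 0.0 n_shift 1.6
```

View pics/w18.png

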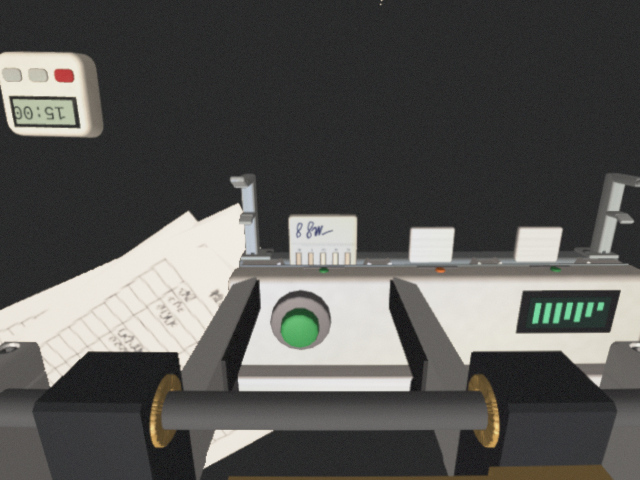

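step_arm:
  motion:
    - [[0.035,-0.0015,0.001,-0.3,0,0.2],[0.03,0,0,0,0,0],[0.02,0,0,0,0,0],[0.013,0,0,0,0,0],[0,0,0,0,0,0],[0,0,0,0,0,0],[0,0,0,0,0,0]]

```text
time_s: 34.38
ee_pos: [0.524, -0.3618, 0.0231]
eef_rot: [-0.355, 1.568, -0.859]
force: [0.4, 0.7, 0.0]
grip_width: 0.0681
```

step_arm:
  motion:
    - [[0,0,0,0,0,0],[0,0,0,0,0,0],[0,0,0,0,0,0],[0,0,0,0,0,0]]
  fingers: 0.03

```text
time_s: 34.88
ee_pos: [0.5237, -0.3616, 0.0223]
eef_rot: [-0.521, 1.569, -1.024]
force: [0.1, 1.1, 2.1]
grip_width: 0.0516
```

step_arm:
  motion:
    - [[-0.001,0,-0.01,0,0,0],[0,0,-0.02,0,0,0],[0,0,-0.03,0,0,0],[0,0,-0.03,0,0,0],[0,0,-0.03,0,0,0],[-0.02,0,-0.01,0,0,0],[-0.03,0,0,0,0,0],[-0.04,0,0,0,0,0],[0,0,0,0,0,0],[0,0,0,0,0,0]]

```text
time_s: 36.12
ee_pos: [0.4091, -0.2982, 0.1122]
eef_rot: [-1.17, 1.57, -1.673]
force: [0.0, -0.3, -0.1]
grip_width: 0.0519
```

Run:
```python
from h import *
cur(); c=snap('wrist','w19')
T=toolT(); d=np.array([.4805,.303,.12])-T[:3,3]; print('shift',(T[:3,:3].T@d).round(4)); plan(.4805,.303,.12,130.2)
```

```text
t 36.12 tcp [ 0.4091 -0.2982  0.1122] a 61.16 tilt [-0.    -0.001 -1.   ] F [ 0.  -0.3 -0.1] w 0.0519 q [-0.7   0.3   1.75 -0.    1.09 -1.77]
shift [-0.0082  0.561  -0.2274]
turn [-6.904e+01 -4.000e-02 -0.000e+00] then shift mm [ -8.1 413.1 442.6] | n_turn 6.5 n_shift 9.7
```

View pics/w19.png

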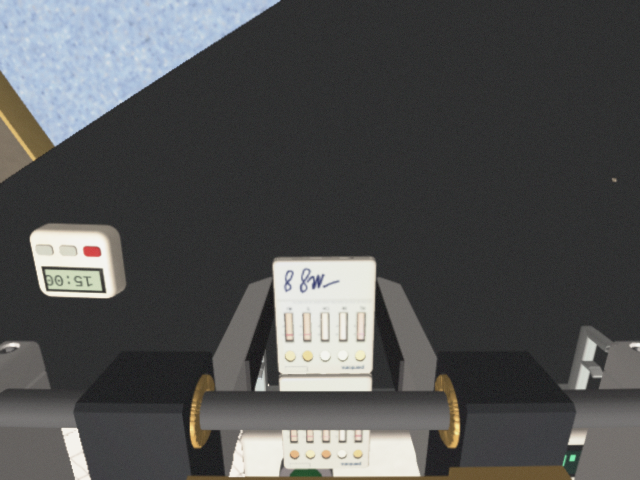

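step_arm:
  motion:
    - [[-0.002,0.025,-0.01,0,0,0],[-0.002,0.048,-0.0195,0,0,0],[-0.002,0.049,-0.02,0,0,0],[-0.002,0.049,-0.02,0,0,0],[0,0.049,-0.02,0,0,0],[0,0.049,-0.02,0,0,0],[0,0.049,-0.02,0,0,0],[0,0.049,-0.02,0,0,0],[0,0.049,-0.02,0,0,0],[0,0.049,-0.02,0,0,0],[0,0.049,-0.02,0,0,0],[0,0.047,-0.018,0,0,0]]

```text
time_s: 37.67
ee_pos: [0.4804, 0.3041, 0.1189]
eef_rot: [-1.558, 1.568, -2.061]
force: [0.4, -0.9, -0.5]
grip_width: 0.0517
```

step_arm:
  motion:
    - [[0,0,0,-9.5,0,0],[0,0,0,-9.5,0,0],[0,0,0,-10,0,0],[0,0,0,-10,0,0],[0,0,0,-10,0,0],[0,0,0,-10,0,0],[0,0,0,-10,0,0],[0,0,0,0,0,0],[0,0,0,0,0,0],[0,0,0,0,0,0]]

```text
time_s: 38.92
ee_pos: [0.4809, 0.3025, 0.1201]
eef_rot: [-2.044, 1.569, -1.345]
force: [-0.4, -0.6, -0.4]
grip_width: 0.0517
```

Run:
```python
from h import *
cur(); plan(.4805,.303,.012,130.2)
c=snap('scene','sc20');s=c['pixels'][:,:,::-1]; cv2.imwrite('pics/sc20.png',cv2.resize(s[250:450,100:340],(720,600),interpolation=2))
```

```text
t 38.92 tcp [0.4809 0.3025 0.1201] a 130.03 tilt [ 0.    -0.001 -1.   ] F [-0.37 -0.58 -0.42] w 0.0517 q [ 0.5   0.42  1.56 -0.    1.16 -1.77]
turn [-0.17 -0.04  0.07] then shift mm [108.1   0.7   0. ] | n_turn 0.0 n_shift 1.7
```

View pics/sc20.png

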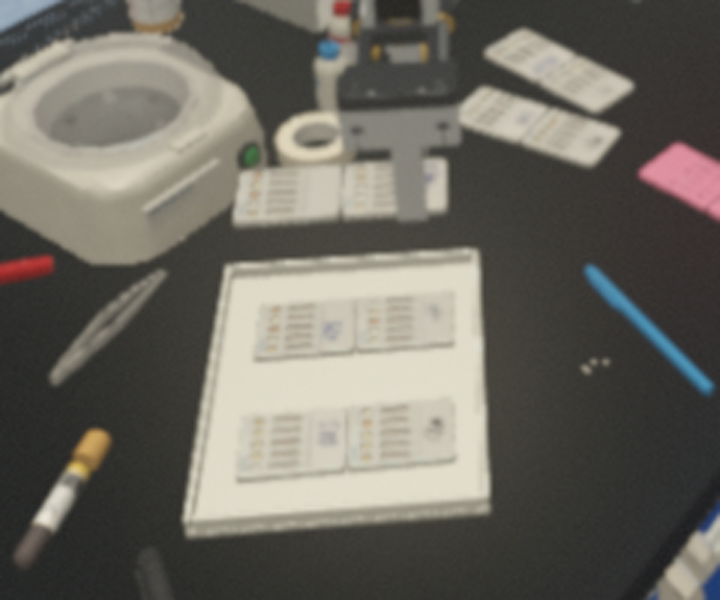

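Both plates lie flat in the tray. The upper waiting plate has shifted since the start: it was knocked, and now sits at about (560,70) in this crop. I'll stack the third plate now.

step_arm:
  motion:
    - [[0.03,0.001,0,0,0,0],[0.03,0,0,0,0,0],[0.025,0,0,0,0,0],[0.013,0,0,0,0,0],[0.007,0,0,0,0,0],[0.004,0,0,0,0,0],[0,0,0,0,0,0],[0,0,0,0,0,0],[0,0,0,0,0,0]]

```text
time_s: 40.1
ee_pos: [0.4806, 0.3032, 0.0117]
eef_rot: [-1.35, 1.569, -0.649]
force: [-0.2, -0.0, -0.8]
grip_width: 0.052
```

step_arm:
  motion:
    - [[0,0,0,0,0,0],[0,0,0,0,0,0],[0,0,0,0,0,0],[0,0,0,0,0,0],[-0.015,0,0,0,0,0],[-0.03,0,0,0,0,0],[-0.05,0,0,0,0,0],[-0.03,0,0,0,0,0],[0,0,0,0,0,0],[0,0,0,0,0,0]]
  fingers: 0.062

```text
time_s: 41.35
ee_pos: [0.4801, 0.3031, 0.1359]
eef_rot: [-2.251, 1.569, -1.55]
force: [-0.1, 0.5, -0.6]
grip_width: 0.0623
```

Run:
```python
from h import *
cur(); c=snap('wrist','w21')
c=snap('scene','sc21');s=c['pixels'][:,:,::-1]; cv2.imwrite('pics/sc21.png',cv2.resize(s[250:450,100:340],(720,600),interpolation=2))
```

```text
t 41.35 tcp [0.4801 0.3031 0.1359] a 130.16 tilt [ 0.    -0.002 -1.   ] F [-0.11  0.46 -0.6 ] w 0.0623 q [ 0.5   0.4   1.55 -0.    1.19 -1.77]
```

View pics/w21.png

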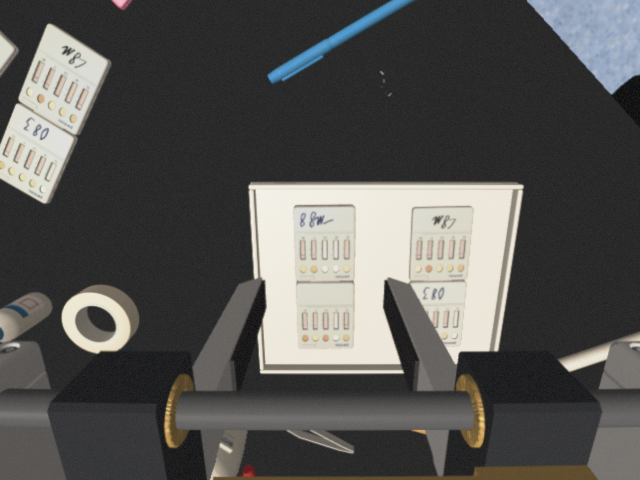

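View pics/sc21.png

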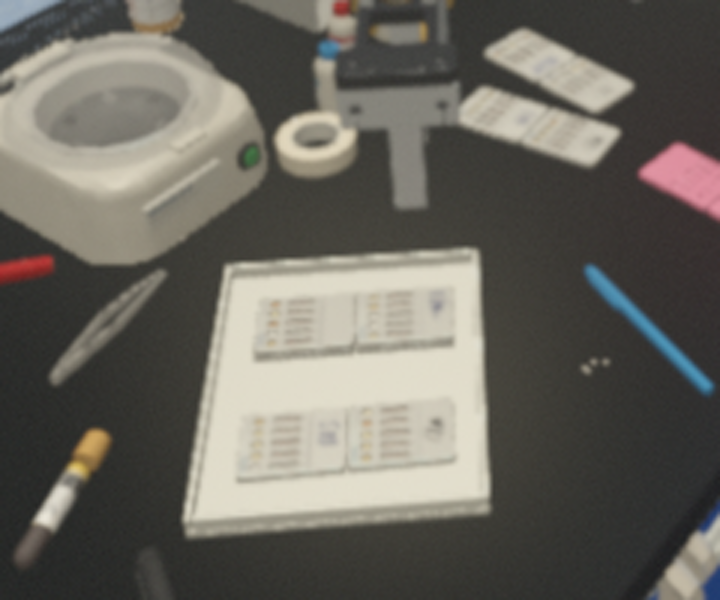

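Run:
```python
from h import *
plan(.57,.03,.25,90)
```

```text
turn [40.16 -0.1   0.09] then shift mm [-114.7 -273.    90.1] | n_turn 3.8 n_shift 5.0
```

step_arm:
  motion:
    - [[-0.03,0,0,10,0,0],[-0.03,0,0,10.1,0,0],[-0.03,0,0,10.1,0,0],[-0.0247,0,0,10,0,0],[0,-0.045,0.015,0,0,0],[0,-0.045,0.015,0,0,0],[0,-0.046,0.015,0,0,0],[0,-0.046,0.015,0,0,0],[0,-0.046,0.015,0,0,0],[0,-0.045,0.015,0,0,0],[0,0,0,0,0,0],[0,0,0,0,0,0]]

```text
time_s: 42.95
ee_pos: [0.5699, 0.0308, 0.2507]
eef_rot: [-2.2, 1.57, -2.201]
force: [0.7, 0.4, -0.3]
grip_width: 0.0618
```

step_arm:
  motion:
    - [[0,0,0,0,0,0],[0,0,0,0,0,0]]

```text
time_s: 43.2
ee_pos: [0.57, 0.0312, 0.2515]
eef_rot: [-1.014, 1.569, -1.014]
force: [0.7, 0.3, -0.3]
grip_width: 0.0618
```

Run:
```python
from h import *
cur(); c=snap('wrist','w22');cur()
```

```text
t 43.20 tcp [0.57   0.0312 0.2515] a 90.03 tilt [ 0.001 -0.001 -1.   ] F [ 0.74  0.3  -0.28] w 0.0618 q [-0.01  0.32  1.39 -0.    1.43 -1.58]
t 43.25 tcp [0.57   0.0311 0.2515] a 90.02 tilt [ 0.001 -0.001 -1.   ] F [0.36 0.46 0.66] w 0.0621 q [-0.01  0.32  1.39 -0.    1.43 -1.58]
```

View pics/w22.png

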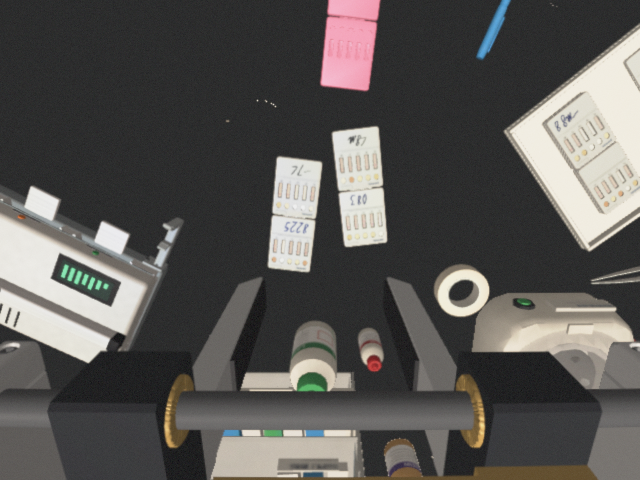

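Two waiting plates are visible. The left one has corners (277,156), (322,161), (308,272) and (268,269); the right one has (333,130), (378,127), (387,243) and (344,247). The right one's near end is clear of the other plate, so I'll take it first.

Run:
```python
from h import *
c=snap('wrist','w23')
a=c['pixels']
g=cv2.cvtColor(a,cv2.COLOR_RGB2HSV)
m=((a.min(2)>140)).astype(np.uint8)
m=cv2.morphologyEx(m,cv2.MORPH_CLOSE,np.ones((7,7)))
m[:110]=0;m[278:]=0;m[:,:255]=0;m[:,400:]=0
n,l,st,ce=cv2.connectedComponentsWithStats(m)
for i in range(1,n):
    if st[i,4]<1500: continue
    pts=np.argwhere(l==i)[:,::-1].astype(float)
    W=np.array([at_z(c,*p,.005)[:2] for p in pts])
    r=cv2.minAreaRect((W*1000).astype(np.float32)); b=cv2.boxPoints(r)
    print(st[i],np.round(r[0],1),np.round(r[1],1),round(r[2],1)); print(b.round(1).tolist())
```

```text
[ 332  127   55  120 5222] [556.2  71.7] [134.4  51.5] 7.0
[[486.3999938964844, 89.0999984741211], [492.70001220703125, 38.0], [626.0, 54.29999923706055], [619.7000122070312, 105.5]]
[ 268  157   54  115 4881] [588.9  -5.7] [ 51.4 134.6] 83.1
[[519.0, -23.100000381469727], [652.5999755859375, -39.29999923706055], [658.7999877929688, 11.800000190734863], [525.0999755859375, 27.899999618530273]]
```

Run:
```python
from h import *
plan(.5076,.0657,.05,97)
```

```text
turn [-6.99  0.04  0.07] then shift mm [201.5  42.1 -57.7] | n_turn 0.7 n_shift 3.4
```

step_arm:
  motion:
    - [[0,0,0,-7,0,0],[0.03,0.014,-0.019,0,0,0],[0.045,0.014,-0.019,0,0,0],[0.045,0.0141,-0.0197,0,0,0],[0.045,0,0,0,0,0],[0.0365,0,0,0,0,0],[0,0,0,0,0,0],[0,0,0,0,0,0],[0,0,0,0,0,0]]
  fingers: 0.064

```text
time_s: 44.42
ee_pos: [0.5088, 0.065, 0.0515]
eef_rot: [-0.433, 1.567, -0.312]
force: [0.4, 0.8, -0.0]
grip_width: 0.0641
```

Run:
```python
from h import *
cur(); plan(.5076,.0657,.002,97);c=snap('wrist','w24')
```

```text
t 44.42 tcp [0.5088 0.065  0.0515] a 96.96 tilt [ 0.003 -0.001 -1.   ] F [ 0.44  0.83 -0.01] w 0.0641 q [ 0.06  0.4   1.77 -0.    0.96 -1.64]
turn [-0.04  0.18  0.08] then shift mm [49.5  0.8 -1.1] | n_turn 0.0 n_shift 0.8
```

View pics/w24.png

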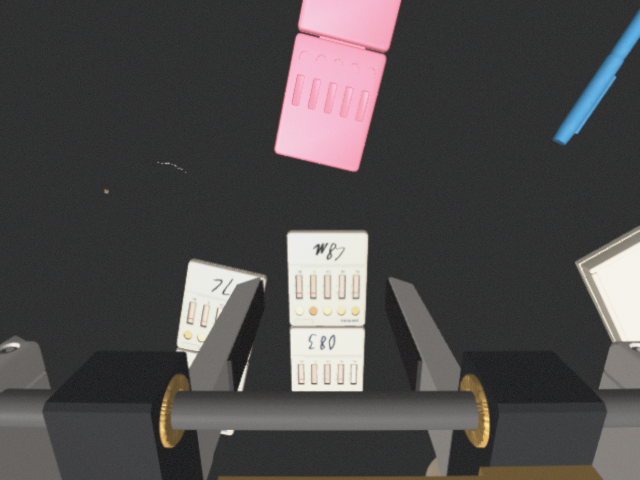

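step_arm:
  motion:
    - [[0.025,0.0015,-0.001,0,0.1,0],[0.015,0,0,0,0,0],[0.009,0,0,0,0,0],[0,0,0,0,0,0],[0,0,0,0,0,0],[0,0,0,0,0,0]]

```text
time_s: 45.22
ee_pos: [0.5069, 0.0662, 0.0011]
eef_rot: [-2.113, 1.569, -1.992]
force: [0.2, 0.1, -0.2]
grip_width: 0.064
```

step_arm:
  motion:
    - [[0,0,0,0,0,0],[0,0,0,0,0,0],[0,0,0,0,0,0],[0,0,0,0,0,0]]
  fingers: 0.03
  squeeze: 15

```text
time_s: 45.72
ee_pos: [0.5068, 0.0662, 0.0009]
eef_rot: [-2.281, 1.569, -2.159]
force: [1.2, 0.8, 1.3]
grip_width: 0.0515
```

step_arm:
  motion:
    - [[-0.01,0,0,0,0,0],[-0.03,0,0,0,0,0],[-0.04,0,0,0,0,0],[-0.04,0,0,0,0,0],[0,0,0,0,0,0],[0,0,0,0,0,0],[0,0,0,0,0,0]]

```text
time_s: 46.6
ee_pos: [0.5063, 0.0664, 0.1198]
eef_rot: [-2.801, 1.567, -2.68]
force: [-0.1, 0.0, 0.5]
grip_width: 0.0511
```

Run:
```python
from h import *
cur(); c=snap('wrist','w25')
# pre-insert: held grasp ~ -47 from plate centre; plate far end 20mm outside mouth: plate centre at inc x = -65-20-67.5
X=-.065-.02-.0675-.0475
for Y in (.084,0,-.084): print(bay(Y,X)); plan(*bay(Y,X),.06,61.2)
```

```text
t 46.60 tcp [0.5063 0.0664 0.1198] a 96.96 tilt [-0.003 -0.001 -1.   ] F [-0.15  0.04  0.49] w 0.0511 q [ 0.06  0.3   1.73 -0.    1.11 -1.63]
[ 0.5012331 -0.1564742]
turn [35.76 -0.15  0.12] then shift mm [  59.8 -197.7  102.9] | n_turn 3.3 n_shift 3.7
[ 0.4607619 -0.2300834]
turn [35.76 -0.15  0.12] then shift mm [  59.8 -281.7  102.9] | n_turn 3.3 n_shift 4.9
[ 0.4202907 -0.3036926]
turn [35.76 -0.15  0.12] then shift mm [  59.8 -365.7  102.9] | n_turn 3.3 n_shift 6.2
```

View pics/w25.png

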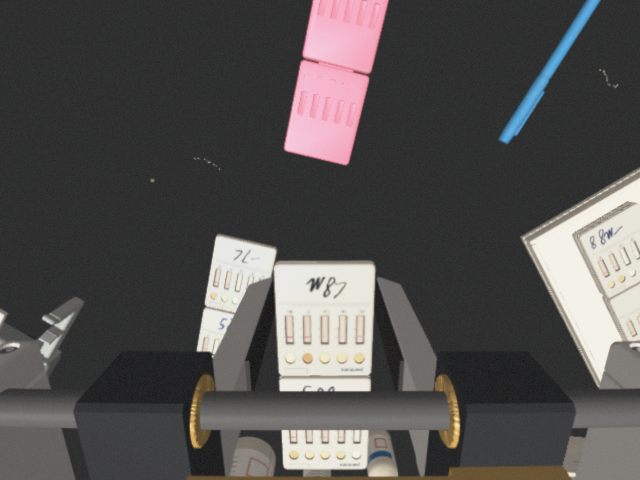

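```bash
sed -i 's/^S=.*/S=np.array([.5365,-.2727]);IX=np.array([.878,-.4787]);IY=np.array([.4787,.878])/' h.py
python3 - <<'E'
from h import *
X=-.065-.025-.0675-.0475
plan(*bay(0,X),.08,61.4)
E
```

```text
turn [35.56 -0.15  0.12] then shift mm [  39.8 -283.3   96.8] | n_turn 3.3 n_shift 4.8
```

step_arm:
  motion:
    - [[0,0,0,9,0,0],[0,0,0,9,0,0],[0,0,0,9,0,0],[0,0,0,8.6,-0.2,0.1],[0,-0.03,0.01,0,0,0],[0.005,-0.042,0.0144,0,0,0],[0.007,-0.042,0.0144,0,0,0],[0.007,-0.042,0.0144,0,0,0],[0.007,-0.042,0.0145,0,0,0],[0.007,-0.042,0.0145,0,0,0],[0.007,-0.0433,0.0146,0,0,0],[0,0,0,0,0,0]]

```text
time_s: 48.15
ee_pos: [0.455, -0.2307, 0.0798]
eef_rot: [0.167, 1.57, -0.337]
force: [0.0, 0.3, -0.2]
grip_width: 0.0516
```

step_arm:
  motion:
    - [[0,0,0,0,0,0],[0,0,0,0,0,0],[0,0,0,0,0,0]]

```text
time_s: 48.52
ee_pos: [0.4564, -0.228, 0.0812]
eef_rot: [0.088, 1.568, -0.41]
force: [-0.2, -0.0, 0.3]
grip_width: 0.0514
```

Run:
```python
from h import *
cur(); X=-.065-.025-.0675-.0475
plan(*bay(0,X),.028,61.4);c=snap('wrist','w26');c=snap('side','s26')
s=c['pixels'][:,:,::-1]; cv2.imwrite('pics/s26.png',cv2.resize(s[180:400,230:500],(736,600),interpolation=2))
```

```text
t 48.52 tcp [ 0.4564 -0.228   0.0812] a 61.43 tilt [ 0.003 -0.001 -1.   ] F [-0.22 -0.01  0.34] w 0.0514 q [-0.54  0.35  1.76  0.    1.02 -1.61]
turn [ 0.03  0.19 -0.02] then shift mm [53.2 -0.9 -0.3] | n_turn 0.0 n_shift 0.9
```

View pics/w26.png

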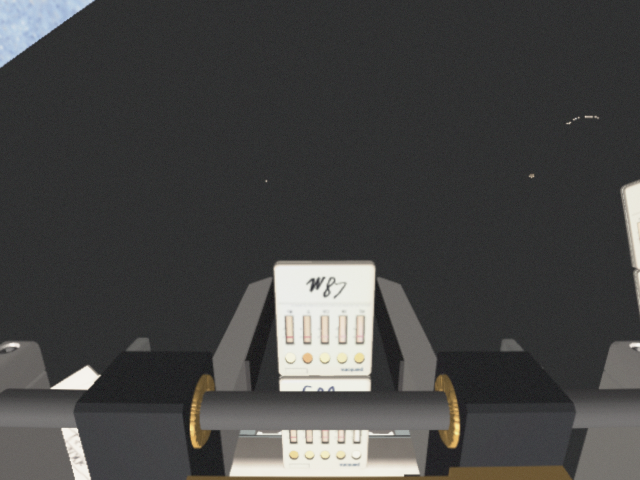

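View pics/s26.png

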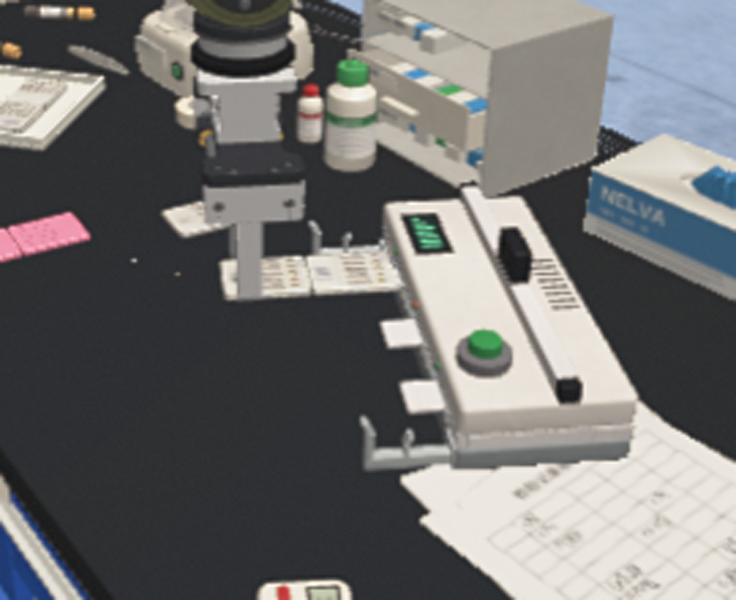

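The plate is held straight in front of the middle bay. I'll lower it and start the insertion.

step_arm:
  motion:
    - [[0.02,-0.001,0,0,0.2,0],[0.02,0,0,0,0,0],[0.0132,0,0,0,0,0],[0,0,0,0,0,0],[0,0,0,0,0,0],[0,0,0,0,0,0],[0,0,0.01,0,0,0],[0,0,0.015,0,0,0],[0,0,0.015,0,0,0],[0,0,0,0,0,0],[0,0,0,0,0,0]]

```text
time_s: 50.0
ee_pos: [0.4905, -0.2486, 0.0277]
eef_rot: [2.822, 1.57, 2.322]
force: [0.7, 0.7, 0.1]
grip_width: 0.0516
```

Run:
```python
from h import *
cur(); plan(*bay(0,-.082),.028,61.4);c=snap('wrist','w27');c=snap('side','s27')
s=c['pixels'][:,:,::-1]; cv2.imwrite('pics/s27.png',cv2.resize(s[230:370,280:450],(728,600),interpolation=2))
```

```text
t 50.00 tcp [ 0.4905 -0.2486  0.0277] a 61.36 tilt [-0.001  0.001 -1.   ] F [0.68 0.7  0.05] w 0.0516 q [-0.54  0.51  1.68  0.    0.95 -1.61]
turn [-0.04 -0.05 -0.02] then shift mm [-0.3  0.8 82.9] | n_turn 0.0 n_shift 1.3
```

View pics/s27.png

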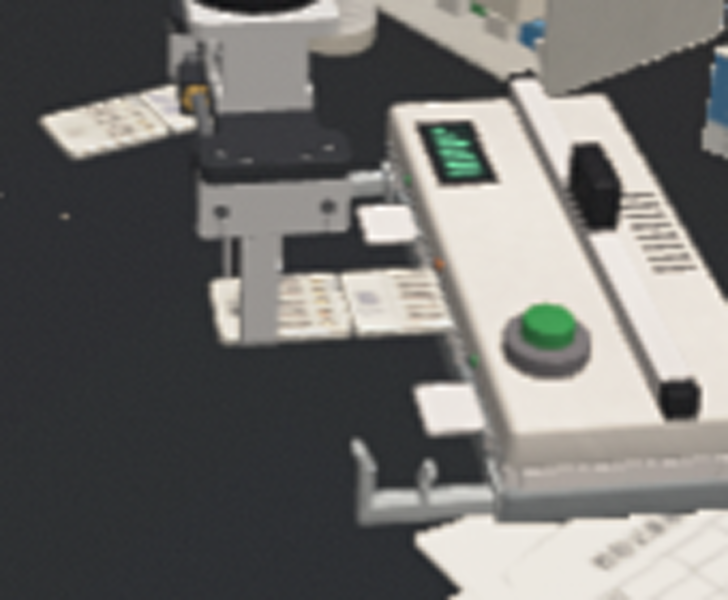

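View pics/w27.png

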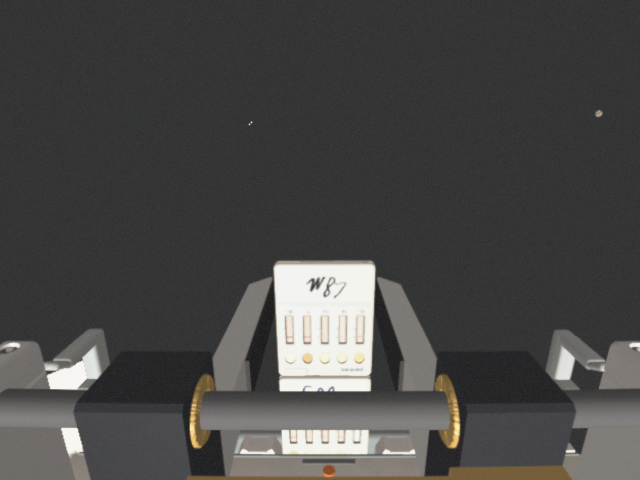

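step_arm:
  motion:
    - [[0,0.001,0.015,0,0,0],[0,0,0.02,0,0,0],[0,0,0.02,0,0,0],[0,0,0.015,0,0,0],[0,0,0.006,0,0,0],[0,0,0,0,0,0],[0,0,0,0,0,0],[0,0,0,0,0,0]]

```text
time_s: 51.1
ee_pos: [0.5577, -0.2841, 0.0279]
eef_rot: [2.608, 1.57, 2.108]
force: [-1.1, -0.7, -0.4]
grip_width: 0.0517
```

Run:
```python
from h import *
cur(); plan(*bay(0,-.082),.028,61.4)
```

```text
t 51.10 tcp [ 0.5577 -0.2841  0.0279] a 61.36 tilt [-0.  0. -1.] F [-1.1  -0.65 -0.44] w 0.0517 q [-0.53  0.65  1.44  0.    1.05 -1.6 ]
turn [-0.04 -0.03 -0.02] then shift mm [-0.1 -0.1  6.9] | n_turn 0.0 n_shift 0.1
```

step_arm:
  motion:
    - [[0.001,0,0.003,0,0,0],[0.001,0,0.002,0,0,0],[0,0,0,0,0,0],[0,0,0,0,0,0],[0,0,0,0,0,0]]

```text
time_s: 51.72
ee_pos: [0.5623, -0.2866, 0.0258]
eef_rot: [2.709, 1.57, 2.209]
force: [-1.0, 0.5, 0.1]
grip_width: 0.0516
```

step_arm:
  motion:
    - [[0,0,0.001,0,0,0],[0,0,0.001,0,0,0],[0,0,0.001,0,0,0],[0,0,0,0,0,0],[0,0,0,0,0,0]]

```text
time_s: 52.35
ee_pos: [0.5627, -0.2867, 0.0249]
eef_rot: [3.083, 1.563, 2.583]
force: [-16.3, 9.8, 5.1]
grip_width: 0.0515
```

Run:
```python
from h import *
cur(); plan(*bay(0,-.082),.028,61.4)
```

```text
t 52.35 tcp [ 0.5627 -0.2867  0.0249] a 61.38 tilt [-0.007  0.004 -1.   ] F [-16.33   9.78   5.06] w 0.0515 q [-0.53  0.67  1.42  0.    1.06 -1.6 ]
turn [-0.02 -0.44 -0.03] then shift mm [-3.1 -0.3  1.3] | n_turn 0.0 n_shift 0.1
```

The plate reached the stop, with a 19 N push at the expected depth. I'll ease off and release it.

step_arm:
  motion:
    - [[0,0,-0.0025,0,0,0],[0,0,0,0,0,0],[0,0,0,0,0,0]]

```text
time_s: 52.72
ee_pos: [0.5625, -0.2867, 0.0256]
eef_rot: [2.914, 1.569, 2.414]
force: [-3.5, 3.0, -1.1]
grip_width: 0.0513
```

step_arm:
  motion:
    - [[0,0,0,0,0,0],[0,0,0,0,0,0],[0,0,0,0,0,0],[-0.01,0,0,0,0,0],[-0.03,0,0,0,0,0],[-0.03,0,0,0,0,0],[-0.023,0,0,0,0,0],[0,0,0,0,0,0],[0,0,0,0,0,0],[0,0,0,0,0,0]]
  fingers: 0.066

```text
time_s: 53.98
ee_pos: [0.5624, -0.2867, 0.1176]
eef_rot: [3.013, 1.569, 2.513]
force: [-0.2, -0.4, -0.7]
grip_width: 0.0659
```

Run:
```python
from h import *
cur(); plan(*bay(0,-.082),.028,61.4);c=snap('wrist','w28')
c=snap('side','s28')
s=c['pixels'][:,:,::-1]; cv2.imwrite('pics/s28.png',cv2.resize(s[230:370,280:450],(728,600),interpolation=2))
```

```text
t 53.98 tcp [ 0.5624 -0.2867  0.1176] a 61.36 tilt [-0.002  0.001 -1.   ] F [-0.25 -0.43 -0.72] w 0.0659 q [-0.53  0.56  1.36  0.    1.22 -1.6 ]
turn [-0.04 -0.13 -0.02] then shift mm [89.6 -0.1  1.5] | n_turn 0.0 n_shift 1.4
```

View pics/w28.png

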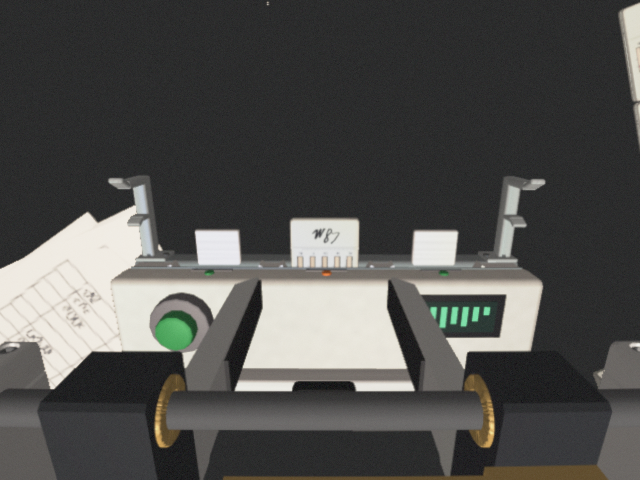

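View pics/s28.png

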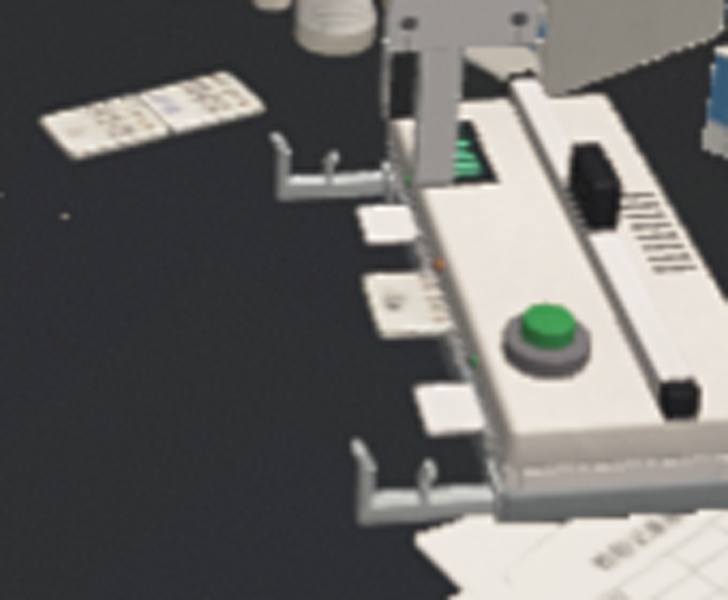

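The plate is home: its outer edge is at row 218 here, against about 217 for the finished plate seen from the same place. Next is the second waiting plate.

Run:
```python
from h import *
plan(.57,-.0,.22,83)
```

```text
turn [-21.64  -0.09  -0.04] then shift mm [-102.1  285.6  -27.6] | n_turn 2.0 n_shift 4.9
```

step_arm:
  motion:
    - [[-0.05,0,0,0,0,0],[-0.0521,0,0,0,0,0],[0,0,0,-7.2,0,0],[0,0,0,-7.2,0,0],[0,0,0,-7.2,0,0],[0,0.04,-0.004,0,0,0],[0,0.05,-0.005,0,0,0],[0,0.05,-0.005,0,0,0],[0,0.05,-0.005,0,0,0],[0,0.05,-0.005,0,0,0],[0,0.0456,-0.0036,0,0,0],[0,0,0,0,0,0]]

```text
time_s: 55.58
ee_pos: [0.5703, 0.0024, 0.2207]
eef_rot: [2.498, 1.57, 2.378]
force: [0.3, -1.0, -0.7]
grip_width: 0.066
```

step_arm:
  motion:
    - [[0,0,0,0,0,0],[0,0,0,0,0,0],[0,0,0,0,0,0]]

```text
time_s: 55.95
ee_pos: [0.5704, -0.001, 0.2209]
eef_rot: [2.465, 1.57, 2.341]
force: [0.6, -0.3, -0.9]
grip_width: 0.0659
```

Run:
```python
from h import *
cur();c=snap('wrist','w29')
a=c['pixels']
m=((a.min(2)>140)).astype(np.uint8)
m=cv2.morphologyEx(m,cv2.MORPH_CLOSE,np.ones((7,7)))
m[278:]=0;m[:,:240]=0;m[:,450:]=0
n,l,st,ce=cv2.connectedComponentsWithStats(m)
for i in range(1,n):
    if st[i,4]<1500: continue
    pts=np.argwhere(l==i)[:,::-1].astype(float)
    W=np.array([at_z(c,*p,.005)[:2] for p in pts])
    r=cv2.minAreaRect((W*1000).astype(np.float32)); b=cv2.boxPoints(r)
    print(st[i],np.round(r[0],1),np.round(r[1],1),round(r[2],1)); print(b.round(1).tolist())
```

```text
t 55.95 tcp [ 0.5704 -0.001   0.2209] a 82.89 tilt [-0.  0. -1.] F [ 0.63 -0.32 -0.9 ] w 0.0659 q [-0.07  0.33  1.44  0.    1.37 -1.51]
[ 336    0   54   79 4074] [412.9  54.8] [50.3 68.4] 83.4
[[376.1000061035156, 33.79999923706055], [444.0, 26.0], [449.70001220703125, 75.9000015258789], [381.79998779296875, 83.69999694824219]]
[ 298  161   49  117 5504] [587.   -5.5] [ 51.4 130.8] 83.1
[[519.0, -23.200000762939453], [648.9000244140625, -38.900001525878906], [655.0, 12.100000381469727], [525.2000122070312, 27.799999237060547]]
```

View pics/w29.png

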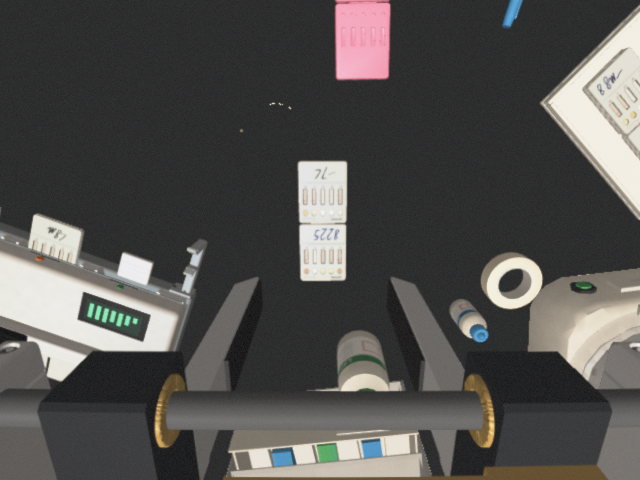

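Run:
```python
from h import *
plan(.5405,.0002,.05,83.1)
```

```text
turn [-0.2  -0.02 -0.02] then shift mm [171.   -2.5 -29.9] | n_turn 0.0 n_shift 2.8
```

step_arm:
  motion:
    - [[0.03,0,-0.01,-0.2,0,0],[0.045,-0.001,-0.01,0,0,0],[0.045,0,-0.0099,0,0,0],[0.035,0,0,0,0,0],[0.016,0,0,0,0,0],[0,0,0,0,0,0],[0,0,0,0,0,0],[0,0,0,0,0,0]]
  fingers: 0.066

```text
time_s: 57.0
ee_pos: [0.5413, 0.0024, 0.0512]
eef_rot: [0.296, 1.569, 0.177]
force: [-0.7, -0.0, -0.5]
grip_width: 0.0663
```

Run:
```python
from h import *
cur();c=snap('wrist','w30');plan(.5405,.0002,.002,83.1)
```

```text
t 57.00 tcp [0.5413 0.0024 0.0512] a 83.16 tilt [ 0.002  0.    -1.   ] F [-0.68 -0.04 -0.48] w 0.0663 q [-0.06  0.46  1.69  0.    0.99 -1.52]
turn [ 0.06  0.08 -0.03] then shift mm [49.  -2.3 -0.3] | n_turn 0.0 n_shift 0.8
```

View pics/w30.png

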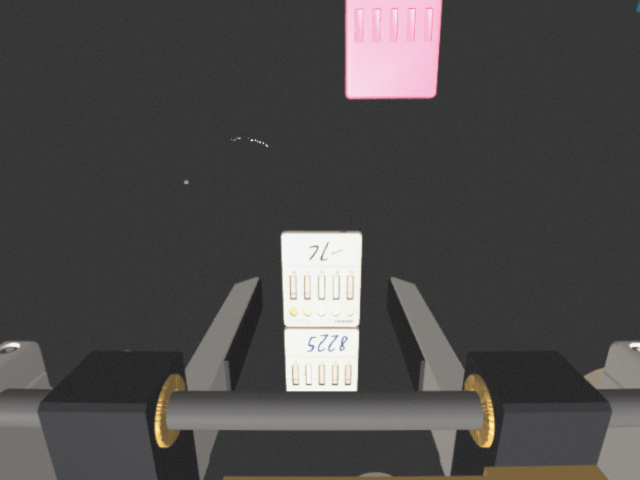

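step_arm:
  motion:
    - [[0.025,-0.002,0,0,0.1,0],[0.015,0,0,0,0,0],[0.009,0,0,0,0,0],[0,0,0,0,0,0],[0,0,0,0,0,0],[0,0,0,0,0,0]]

```text
time_s: 57.8
ee_pos: [0.5405, 0.0005, 0.0013]
eef_rot: [2.865, 1.569, 2.746]
force: [-0.4, -0.2, -0.8]
grip_width: 0.0657
```

step_arm:
  motion:
    - [[0,0,0,0,0,0],[0,0,0,0,0,0],[0,0,0,0,0,0],[0,0,0,0,0,0]]
  fingers: 0.03
  squeeze: 15

```text
time_s: 58.3
ee_pos: [0.5404, 0.0005, 0.0011]
eef_rot: [2.933, 1.569, 2.814]
force: [-0.7, -0.7, 1.3]
grip_width: 0.0512
```

step_arm:
  motion:
    - [[-0.01,0,0,0,0,0],[-0.03,0,0,0,0,0],[-0.04,0,0,0,0,0],[-0.04,0,0,0,0,0],[0,0,0,0,0,0],[0,0,0,0,0,0],[0,0,0,0,0,0]]

```text
time_s: 59.18
ee_pos: [0.54, 0.0005, 0.1199]
eef_rot: [3.073, 1.567, 2.954]
force: [-0.2, 0.5, -0.1]
grip_width: 0.0514
```

Run:
```python
from h import *
cur(); c=snap('wrist','w31')
plan(*bay(.084,-.205),.08,61.4)
```

```text
t 59.17 tcp [5.400e-01 5.000e-04 1.199e-01] a 83.16 tilt [-0.004  0.001 -1.   ] F [-0.23  0.5  -0.14] w 0.0514 q [-0.07  0.37  1.64  0.    1.14 -1.52]
turn [21.76 -0.22  0.03] then shift mm [  40.  -157.6   35.6] | n_turn 2.0 n_shift 2.7
```

View pics/w31.png

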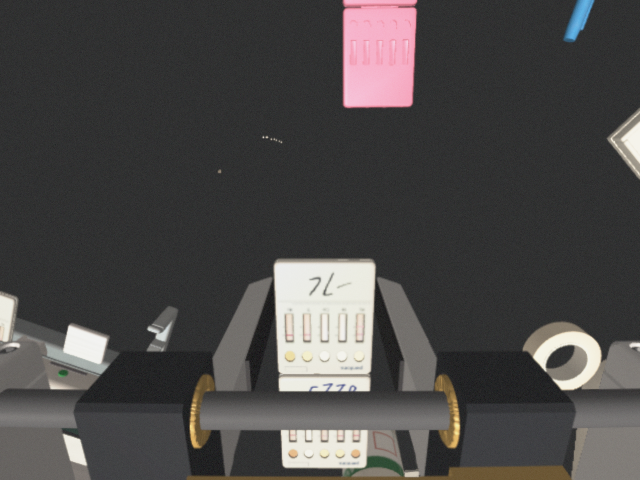

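step_arm:
  motion:
    - [[0,0,0,7.3,0,0],[0,0,0,7.3,0,0],[0,0,0,7.2,-0.2,0],[0.005,-0.03,0.006,0,0,0],[0.009,-0.035,0.008,0,0,0],[0.009,-0.035,0.008,0,0,0],[0.009,-0.035,0.008,0,0,0],[0.008,-0.0226,0.0056,0,0,0],[0,0,0,0,0,0],[0,0,0,0,0,0],[0,0,0,0,0,0]]

```text
time_s: 60.6
ee_pos: [0.4966, -0.1542, 0.0813]
eef_rot: [-0.044, 1.569, -0.543]
force: [0.1, -0.0, 0.1]
grip_width: 0.0514
```

Run:
```python
from h import *
cur(); plan(*bay(.084,-.205),.028,61.4)
```

```text
t 60.60 tcp [ 0.4966 -0.1542  0.0813] a 61.42 tilt [ 0.001 -0.001 -1.   ] F [ 0.08 -0.02  0.05] w 0.0514 q [-0.37  0.37  1.73 -0.    1.03 -1.44]
turn [0.02 0.1  0.  ] then shift mm [53.3 -0.9 -0.3] | n_turn 0.0 n_shift 0.9
```

step_arm:
  motion:
    - [[0.02,0,0,0,0.1,0],[0.02,0,0,0,0,0],[0.0132,0,0,0,0,0],[0,0,0,0,0,0],[0,0,0,0,0,0],[0,0,0,0,0,0],[0,0,0.01,0,0,0],[0,0,0.015,0,0,0],[0,0,0.015,0,0,0],[0,0,0,0,0,0],[0,0,0,0,0,0]]

```text
time_s: 61.98
ee_pos: [0.5312, -0.1741, 0.0278]
eef_rot: [-2.847, 1.57, 2.936]
force: [-0.0, -0.1, -1.1]
grip_width: 0.0516
```

Run:
```python
from h import *
cur(); plan(*bay(.084,-.082),.028,61.4);c=snap('wrist','w32')
```

```text
t 61.98 tcp [ 0.5312 -0.1741  0.0278] a 61.36 tilt [-0.001  0.    -1.   ] F [-0.01 -0.1  -1.14] w 0.0516 q [-0.38  0.53  1.65 -0.    0.96 -1.45]
turn [-0.04 -0.04  0.01] then shift mm [-0.2 -0.1 82.9] | n_turn 0.0 n_shift 1.3
```

View pics/w32.png

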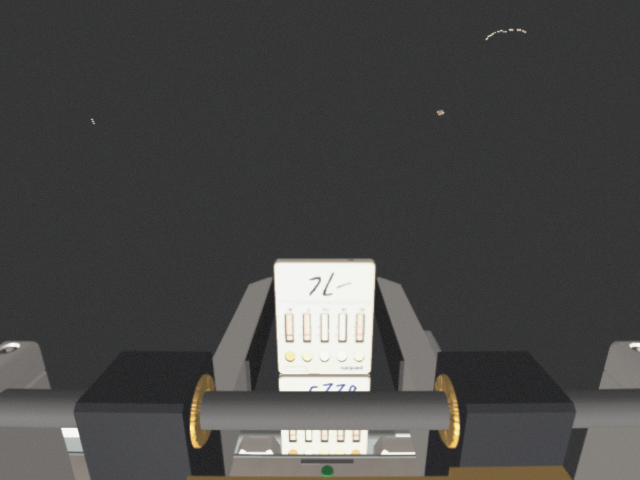

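step_arm:
  motion:
    - [[0,0.0005,0.015,0,0,0],[0,0,0.02,0,0,0],[0,0,0.02,0,0,0],[0,0,0.015,0,0,0],[0,0,0.006,0,0,0],[0,0,0,0,0,0],[0,0,0,0,0,0]]

```text
time_s: 62.9
ee_pos: [0.598, -0.2098, 0.0279]
eef_rot: [-2.855, 1.57, 2.928]
force: [-0.0, -0.1, 0.3]
grip_width: 0.0518
```

step_arm:
  motion:
    - [[0.001,0,0.003,0,0,0],[0.001,0,0.002,0,0,0],[0,0,0,0,0,0],[0,0,0,0,0,0],[0,0,0,0,0,0]]

```text
time_s: 63.52
ee_pos: [0.6027, -0.2125, 0.0259]
eef_rot: [-2.601, 1.57, -3.101]
force: [-0.3, -0.1, -1.0]
grip_width: 0.0513
```

step_arm:
  motion:
    - [[0,0,0.001,0,0,0],[0,0,0.001,0,0,0],[0,0,0.001,0,0,0],[0,0,0,0,0,0],[0,0,0,0,0,0]]

```text
time_s: 64.15
ee_pos: [0.604, -0.2132, 0.0251]
eef_rot: [-3.062, 1.566, 2.721]
force: [-8.3, 4.0, 2.3]
grip_width: 0.0519
```

Run:
```python
from h import *
cur(); plan(*bay(.084,-.082),.028,61.4)
```

```text
t 64.15 tcp [ 0.604  -0.2132  0.0251] a 61.37 tilt [-0.004  0.002 -1.   ] F [-8.29  4.    2.27] w 0.0519 q [-0.4   0.69  1.39  0.    1.07 -1.47]
turn [-0.03 -0.27  0.02] then shift mm [-2.9 -0.6  0.2] | n_turn 0.0 n_shift 0.0
```

At the stop, with a 9 N push. I'll ease off, release and check.

step_arm:
  motion:
    - [[0,0,-0.001,0,0,0],[0,0,0,0,0,0]]

```text
time_s: 64.4
ee_pos: [0.604, -0.2132, 0.0256]
eef_rot: [-3.023, 1.569, 2.76]
force: [-4.9, 3.2, 0.5]
grip_width: 0.0517
```

step_arm:
  motion:
    - [[0,0,0,0,0,0],[0,0,0,0,0,0],[0,0,0,0,0,0],[-0.01,0,0,0,0,0],[-0.03,0,0,0,0,0],[-0.035,0,0,0,0,0],[-0.04,0,0,0,0,0],[-0.03,0,0,0,0,0],[0,0,0,0,0,0],[0,0,0,0,0,0]]
  fingers: 0.066

```text
time_s: 65.65
ee_pos: [0.6042, -0.2134, 0.1701]
eef_rot: [-2.91, 1.569, 2.873]
force: [-0.0, 0.3, -0.6]
grip_width: 0.0658
```

Run:
```python
from h import *
cur(); c=snap('wrist','w33')
c=snap('scene','sc33');c=snap('side','s33')
s=c['pixels'][:,:,::-1]; cv2.imwrite('pics/s33.png',cv2.resize(s[230:370,280:450],(728,600),interpolation=2))
T=toolT(); d=np.array([.643,-.3341,.17])-T[:3,3]; print((T[:3,:3].T@d).round(4)); plan(.643,-.3341,.17,-28.9)
```

```text
t 65.65 tcp [ 0.6042 -0.2134  0.1701] a 61.37 tilt [-0.001  0.    -1.   ] F [-0.02  0.33 -0.58] w 0.0658 q [-0.4   0.53  1.28 -0.    1.33 -1.47]
[-0.0005 -0.0874  0.0919]
turn [ 9.026e+01 -8.000e-02  1.200e-01] then shift mm [-0.4 92.3 87. ] | n_turn 8.4 n_shift 2.0
```

View pics/w33.png

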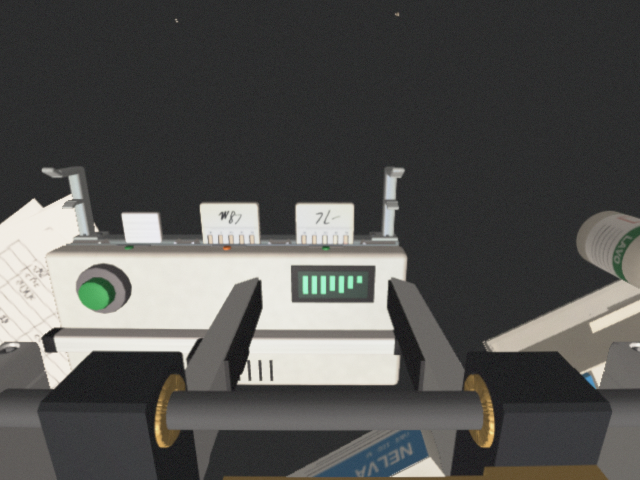

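View pics/s33.png

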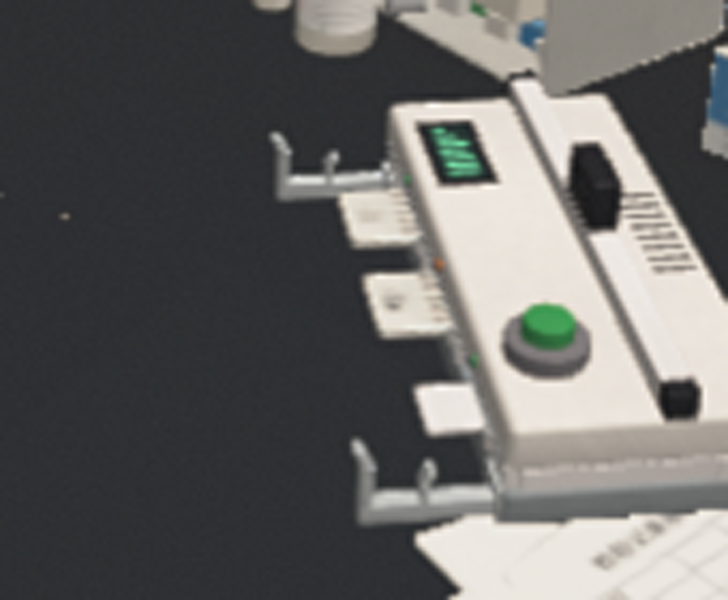

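View pics/sc33.png

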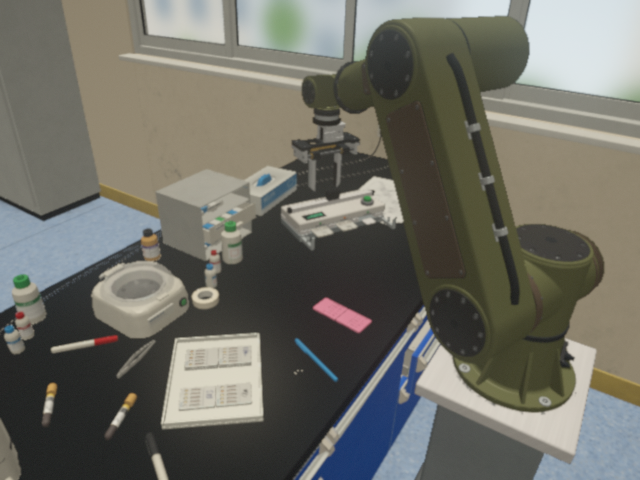

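Both waiting plates are home and the tray still holds all three finished ones. No other waiting plate is visible. Next I'll fetch the bar.

step_arm:
  motion:
    - [[0,0,0,10,0,0],[0,0,0,10,0,0],[0,0,0,10,0,0],[0,0,0,10,0,0],[0,0,0,10,0,0],[0,0,0,10,0,0],[0,0,0,10.1,0,0],[0,0,0,10.1,0,0],[0,0,0,10.1,0,0],[0,0.03,0.029,0,0,0],[0,0.031,0.029,0,0,0],[0,0.0313,0.029,0,0,0]]
  fingers: 0.05

```text
time_s: 67.3
ee_pos: [0.6434, -0.3354, 0.17]
eef_rot: [-1.484, 1.569, 2.724]
force: [0.4, -0.5, -0.1]
grip_width: 0.0501
```

step_arm:
  motion:
    - [[0,0,0,0,0,0],[0,0,0,0,0,0],[0,0,0,0,0,0]]

```text
time_s: 67.68
ee_pos: [0.6433, -0.3333, 0.171]
eef_rot: [-1.291, 1.57, 2.918]
force: [0.7, 0.5, 0.7]
grip_width: 0.0499
```

Run:
```python
from h import *
cur(); c=snap('wrist','w34'); plan(.6429,-.3341,.0788,-28.9)
```

```text
t 67.67 tcp [ 0.6433 -0.3333  0.171 ] a -28.88 tilt [-0.  0. -1.] F [0.69 0.47 0.68] w 0.0499 q [-0.53  0.73  0.96 -0.    1.45 -0.02]
turn [0.02 0.01 0.  ] then shift mm [92.4 -0.1  0.9] | n_turn 0.0 n_shift 1.5
```

View pics/w34.png

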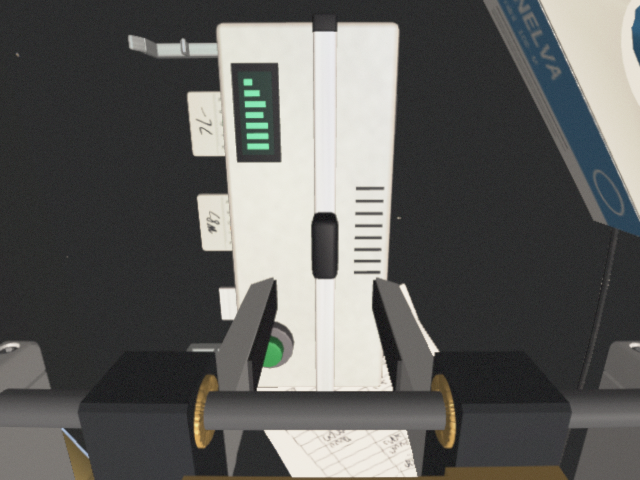

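step_arm:
  motion:
    - [[0.03,0,0.001,0,0,0],[0.03,0,0,0,0,0],[0.02,0,0,0,0,0],[0.0124,0,0,0,0,0],[0,0,0,0,0,0],[0,0,0,0,0,0],[0,0,0,0,0,0]]

```text
time_s: 68.6
ee_pos: [0.6431, -0.3354, 0.0795]
eef_rot: [1.414, 1.57, -0.662]
force: [-0.6, -0.1, 0.3]
grip_width: 0.0497
```

step_arm:
  motion:
    - [[0,0,0,0,0,0],[0,0,0,0,0,0],[0,0,0,0,0,0],[0,0,0,0,0,0],[0,0,0,0,0,0]]
  fingers: 0.0
  squeeze: 30

```text
time_s: 69.22
ee_pos: [0.6427, -0.3351, 0.0784]
eef_rot: [-1.249, 1.57, 2.959]
force: [-0.1, 0.8, -0.3]
grip_width: 0.0179
```

step_arm:
  motion:
    - [[-0.01,0,0,0,0,0],[-0.02,0,0,0,0,0],[-0.003,0,0,0,0,0],[0,-0.02,0,0,0,0],[0,-0.03,0,0,0,0],[0,-0.03,0,0,0,0],[0,-0.03,0,0,0,0],[0,-0.013,0,0,0,0],[0,0,0,0,0,0],[0,0,0,0,0,0],[0,0,0,0,0,0]]

```text
time_s: 70.6
ee_pos: [0.5355, -0.2759, 0.1113]
eef_rot: [-1.138, 1.57, 3.07]
force: [0.2, 0.1, -1.2]
grip_width: 0.0177
```

Run:
```python
from h import *
cur(); c=snap('wrist','w35'); plan(.5352,-.2746,.0364,-28.9)
c=snap('side','s35')
s=c['pixels'][:,:,::-1]; cv2.imwrite('pics/s35.png',cv2.resize(s[200:370,280:470],(670,600),interpolation=2))
```

```text
t 70.60 tcp [ 0.5355 -0.2759  0.1113] a -28.94 tilt [-0.  0. -1.] F [ 0.24  0.14 -1.22] w 0.0177 q [-0.54  0.5   1.47 -0.    1.17 -0.03]
turn [-0.04  0.01  0.03] then shift mm [74.9 -0.7 -1. ] | n_turn 0.0 n_shift 1.2
```

View pics/w35.png

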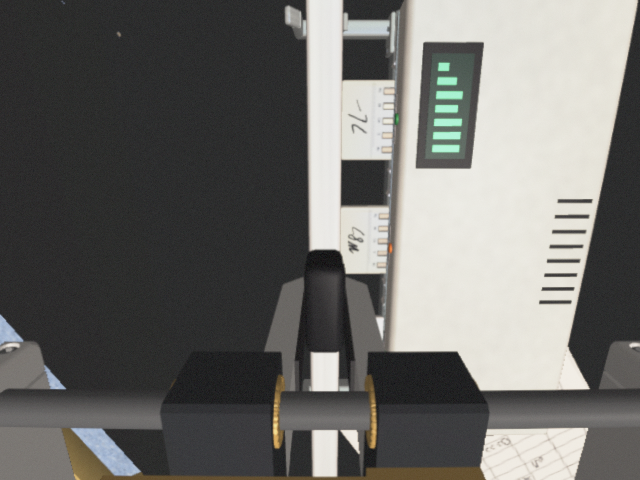

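View pics/s35.png

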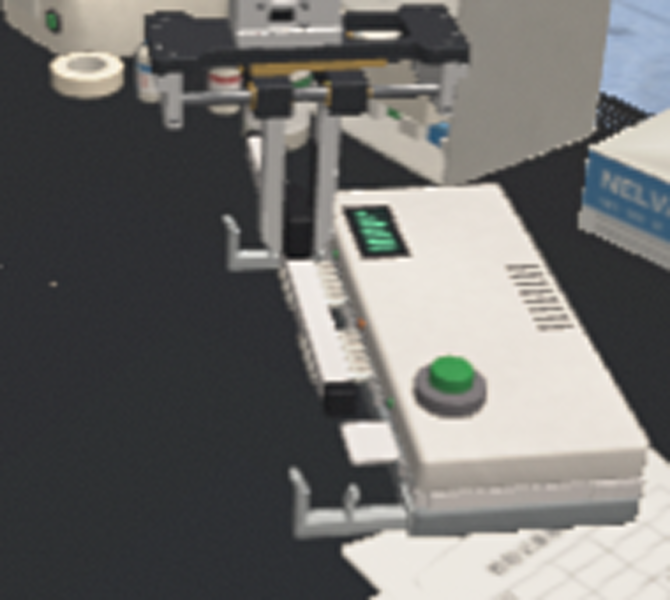

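step_arm:
  motion:
    - [[0.02,-0.0007,0,0,0,0],[0.02,0,0,0,0,0],[0.015,0,0,0,0,0],[0.008,0,0,0,0,0],[0,0,0,0,0,0],[0,0,0,0,0,0]]

```text
time_s: 71.45
ee_pos: [0.5348, -0.2755, 0.0492]
eef_rot: [1.311, 1.57, -0.765]
force: [0.4, -0.7, -1.2]
grip_width: 0.0179
```

step_arm:
  motion:
    - [[0.005,0,0,0,0,0],[0.005,0,0,0,0,0],[0.002,0,0,0,0,0],[0,0,0,0,0,0],[0,0,0,0,0,0],[0,0,0,0,0,0]]

```text
time_s: 72.2
ee_pos: [0.5345, -0.2754, 0.0366]
eef_rot: [-0.194, 1.571, -2.27]
force: [0.1, 0.0, -1.3]
grip_width: 0.0176
```

Run:
```python
from h import *
cur(); plan(.5350,-.2756,.0364,-28.9)
c=snap('side','s36')
s=c['pixels'][:,:,::-1]; cv2.imwrite('pics/s36.png',cv2.resize(s[200:370,280:470],(670,600),interpolation=2))
```

```text
t 72.20 tcp [ 0.5345 -0.2754  0.0366] a -28.94 tilt [-0. -0. -1.] F [ 0.09  0.04 -1.34] w 0.0176 q [-0.54  0.59  1.52 -0.    1.03 -0.03]
turn [-0.04  0.01  0.  ] then shift mm [ 0.2  0.5 -0. ] | n_turn 0.0 n_shift 0.0
```

View pics/s36.png

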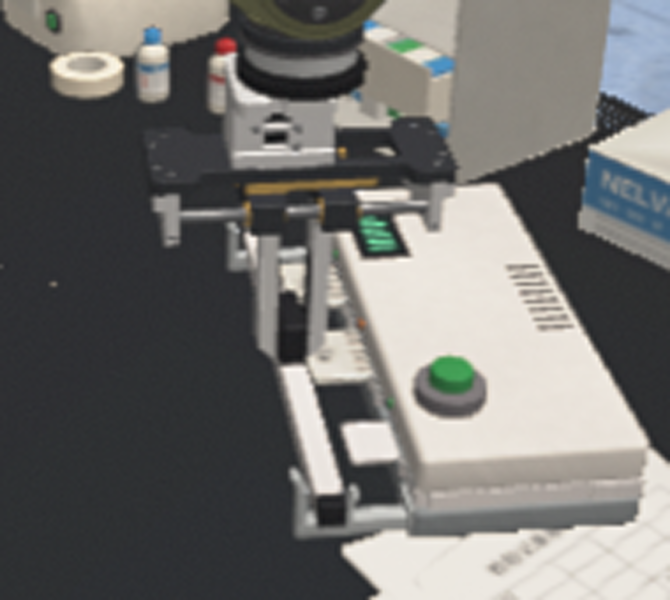

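step_arm:
  motion:
    - [[0.001,0.0005,0,0,0,0],[0.001,0,0,0,0,0],[0,0,0,0,0,0],[0,0,0,0,0,0]]

```text
time_s: 72.75
ee_pos: [0.535, -0.2756, 0.0353]
eef_rot: [0.453, 1.571, -1.623]
force: [-2.1, 1.6, 8.8]
grip_width: 0.018
```

step_arm:
  motion:
    - [[0,0,0,0,0,0],[0,0,0,0,0,0],[0,0,0,0,0,0],[0,0,0,0,0,0],[-0.015,0,0,0,0,0],[-0.03,0,0,0,0,0],[-0.04,0,0,0,0,0],[-0.04,0,0,0,0,0],[0,0,0,0,0,0],[0,0,0,0,0,0],[0,0,0,0,0,0]]
  fingers: 0.045

```text
time_s: 74.12
ee_pos: [0.5345, -0.2753, 0.1584]
eef_rot: [-1.507, 1.569, 2.701]
force: [0.7, 0.1, -0.5]
grip_width: 0.0451
```

Run:
```python
from h import *
cur(); c=snap('wrist','w37')
a=c['pixels'][:,:,::-1].copy()
s=np.array([.5368,-.2735,0]);x=np.array([.877,-.480,0]);y=np.array([.48,.877,0])
for X,Y,Z in [(-8,152,35),(8,152,35),(8,-152,35),(-8,-152,35),(-9,22,64),(9,22,64),(9,-22,64),(-9,-22,64),(13,110,29),(13,58,29),(13,26,29),(13,-26,29)]:
    p=s+x*X/1e3+y*Y/1e3;p[2]=Z/1e3;u=proj(c,p);cv2.circle(a,tuple(u.astype(int)),2,(0,0,255),-1)
cv2.imwrite('pics/w37o.png',a)
c=snap('side','s37')
s=c['pixels'][:,:,::-1]; cv2.imwrite('pics/s37.png',cv2.resize(s[200:370,280:470],(670,600),interpolation=2))
```

```text
t 74.12 tcp [ 0.5345 -0.2753  0.1584] a -28.94 tilt [-0.002  0.001 -1.   ] F [ 0.73  0.06 -0.51] w 0.0451 q [-0.54  0.45  1.42 -0.    1.27 -0.03]
```

View pics/w37o.png

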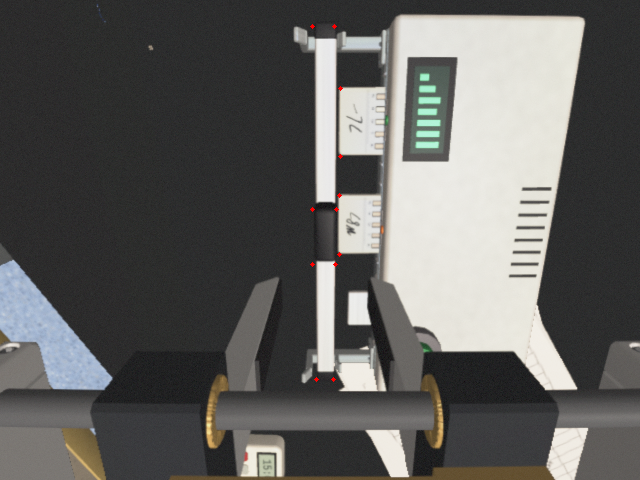

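View pics/s37.png

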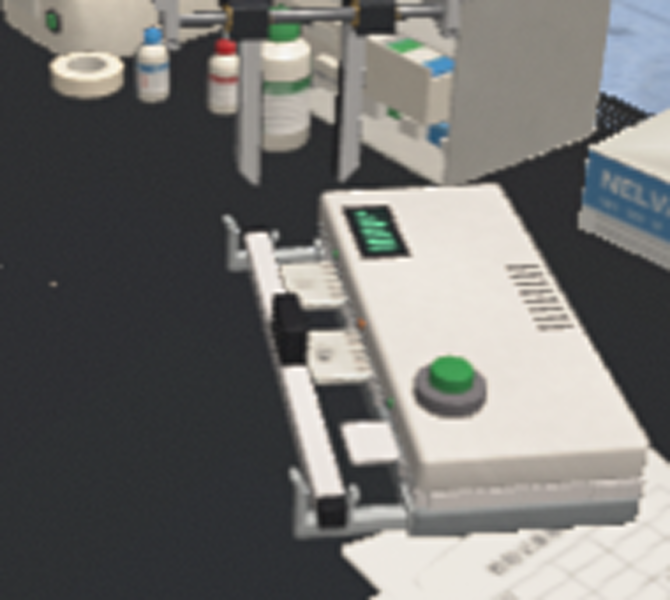

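The bar is back in both hooks with the same pixel offsets as at the start, grip up, and both plates still home. Next I'll locate the button.

Run:
```python
from h import *
c=camera('wrist')
def lines(c,a):
    return ray(c,*a)
T=np.eye(4);T[:3,:3]=Rdown(-30.19);T[:3,3]=[.5743,-.2443,.2527]
c['W2C']=np.linalg.inv(T@c['T_tool_cam'])
L=[ray(c,270+437/4,220+492/4)]
s=snap('side'); L.append(ray(s,280+453/3.526,200+371/3.529))
# initial scene image: crop s1 (523,108)
g=snap('scene'); L.append(ray(g,230+523/3.81,170+109/3.81))
A=np.zeros((3,3));b=np.zeros(3)
for o,d in L:
    d=d/np.linalg.norm(d);P=np.eye(3)-np.outer(d,d);A+=P;b+=P@o
X=np.linalg.solve(A,b);print(X)
for o,d in L:
    for z in (.068,.072,.076): print(z,(o+d*(z-o[2])/d[2]).round(4)[:2],end=' ')
    print()
q=X[:2]-S;print('inc',(q@IX-.113).round(4),(q@IY).round(4))
plan(*X[:2],.13,-28.9)
```

```text
[ 0.55554213 -0.39559515  0.07949931]
0.068 [ 0.5543 -0.4038] 0.072 [ 0.555  -0.4013] 0.076 [ 0.5557 -0.3987] 
0.068 [ 0.5692 -0.3824] 0.072 [ 0.565  -0.3864] 0.076 [ 0.5607 -0.3904] 
0.068 [ 0.5636 -0.415 ] 0.072 [ 0.5599 -0.4073] 0.076 [ 0.5563 -0.3997] 
inc -0.0375 -0.0988
turn [-0.04  0.01  0.06] then shift mm [29.1 76.2 95.1] | n_turn 0.0 n_shift 2.0
```

step_arm:
  motion:
    - [[0,0.02,0.03,0,0,0],[0,0.03,0.04,0,0,0],[0.01,0.026,0.041,0,0,0],[0.019,0,0,0,0,0],[0,0,0,0,0,0],[0,0,0,0,0,0],[0,0,0,0,0,0]]
  fingers: 0.0

```text
time_s: 75.25
ee_pos: [0.5483, -0.4089, 0.1317]
eef_rot: [1.229, 1.57, -0.845]
force: [0.1, 1.1, 0.5]
grip_width: 0.0001
```

Run:
```python
from h import *
cur(); c=snap('wrist','w38')
a=c['pixels'].astype(int); m=((a[:,:,1]>a[:,:,0]+50)&(a[:,:,1]>a[:,:,2]+30)).astype(np.uint8); m[:, :]*=1
n,l,st,ce=cv2.connectedComponentsWithStats(m)
for i in range(1,n):
    if st[i,4]>200:
        print(st[i],ce[i]); 
        for z in (.074,.078): 
            p=at_z(c,*ce[i],z); print(z,p.round(4)); plan(p[0],p[1],.1,-28.9)
```

```text
t 75.25 tcp [ 0.5483 -0.4089  0.1317] a -28.88 tilt [ 0.001 -0.001 -1.   ] F [0.13 1.1  0.52] w 0.0001 q [-0.69  0.66  1.17 -0.    1.31 -0.19]
[ 304  220   38   37 1085] [322.6359447 238.0359447]
0.074 [ 0.5548 -0.3975  0.074 ]
turn [ 0.01  0.02 -0.06] then shift mm [ 31.5   0.2 -13.3] | n_turn 0.0 n_shift 0.5
0.078 [ 0.5554 -0.3965  0.078 ]
turn [ 0.01  0.02 -0.06] then shift mm [ 31.5   0.3 -14.5] | n_turn 0.0 n_shift 0.6
```

View pics/w38.png

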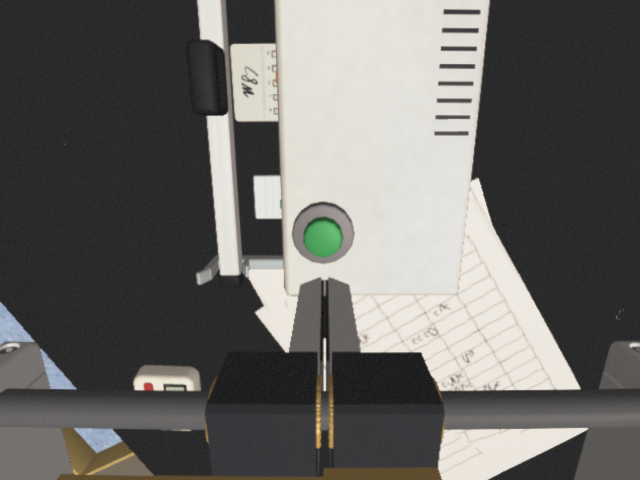

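The button is centred at (323,238), so the tool needs to shift 14 mm along its z axis. I'll then descend in small steps.

step_arm:
  motion:
    - [[0.01,0,-0.014,0,0,0],[0.02,0,0,0,0,0],[0.015,0,0,0,0,0],[0,0,0,0,0,0],[0,0,0,0,0,0],[0,0,0,0,0,0]]

```text
time_s: 76.05
ee_pos: [0.5546, -0.3975, 0.086]
eef_rot: [0.897, 1.57, -1.179]
force: [-0.6, -1.2, 0.2]
grip_width: -0.0
```

step_arm:
  motion:
    - [[0.003,0,0,0,0,0],[0.003,0,0,0,0,0],[0.003,0,0,0,0,0],[0,0,0,0,0,0]]

```text
time_s: 76.55
ee_pos: [0.5548, -0.3976, 0.0781]
eef_rot: [1.124, 1.569, -0.952]
force: [-3.5, 1.7, 14.3]
grip_width: 0.0006
```

step_arm:
  motion:
    - [[0.001,0,0,0,0,0],[0,0,0,0,0,0],[0,0,0,0,0,0]]

```text
time_s: 76.92
ee_pos: [0.5548, -0.3977, 0.078]
eef_rot: [1.167, 1.569, -0.909]
force: [-5.8, 3.4, 20.4]
grip_width: 0.0003
```

Run:
```python
from h import *
cur(); c=snap('side','s39')
s=c['pixels'][:,:,::-1]; cv2.imwrite('pics/s39.png',cv2.resize(s[200:370,280:470],(670,600),interpolation=2))
```

```text
t 76.92 tcp [ 0.5548 -0.3977  0.078 ] a -28.94 tilt [ 0.001 -0.002 -1.   ] F [-5.82  3.42 20.41] w 0.0003 q [-0.68  0.71  1.22 -0.    1.21 -0.17]
```

View pics/s39.png

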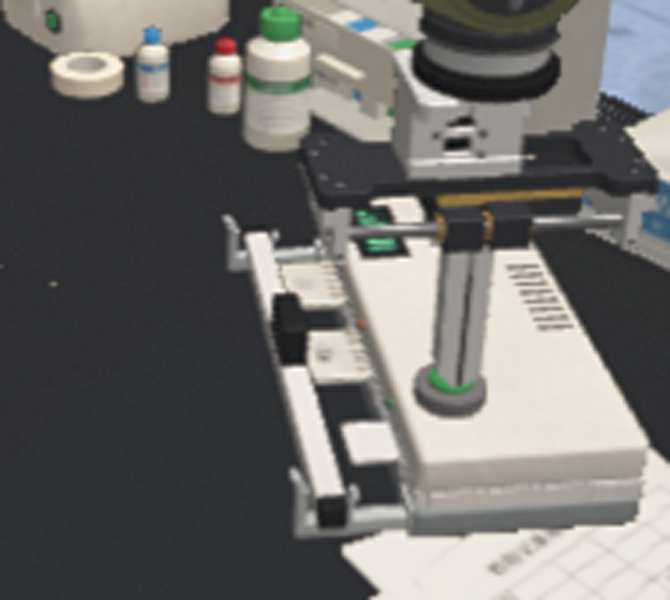

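The button is bottomed at 20 N and visibly sunk in its ring. I'll withdraw and make the final checks.

step_arm:
  motion:
    - [[-0.01,0,0,0,0,0],[-0.03,0,0,0,0,0],[-0.04,0,0,0,0,0],[-0.05,0,0,0,0,0],[-0.04,-0.03,0,0,0,0],[0,-0.03,0,0,0,0],[0,0,0,0,0,0],[0,0,0,0,0,0],[0,0,0,0,0,0],[0,0,0,0,0,0]]

```text
time_s: 78.22
ee_pos: [0.5023, -0.3683, 0.2449]
eef_rot: [-1.589, 1.57, 2.619]
force: [0.3, 1.1, -0.3]
grip_width: 0.0003
```

Run:
```python
from h import *
cur(); c=snap('side','s40'); s=c['pixels'][:,:,::-1]; cv2.imwrite('pics/s40.png',cv2.resize(s[200:370,280:470],(670,600),interpolation=2))
snap('wrist','w40'); snap('scene','sc40')
```

```text
t 78.22 tcp [ 0.5023 -0.3683  0.2449] a -28.93 tilt [-0.001  0.001 -1.   ] F [ 0.26  1.08 -0.29] w 0.0003 q [-0.69  0.44  1.24 -0.    1.46 -0.19]
```

View pics/s40.png

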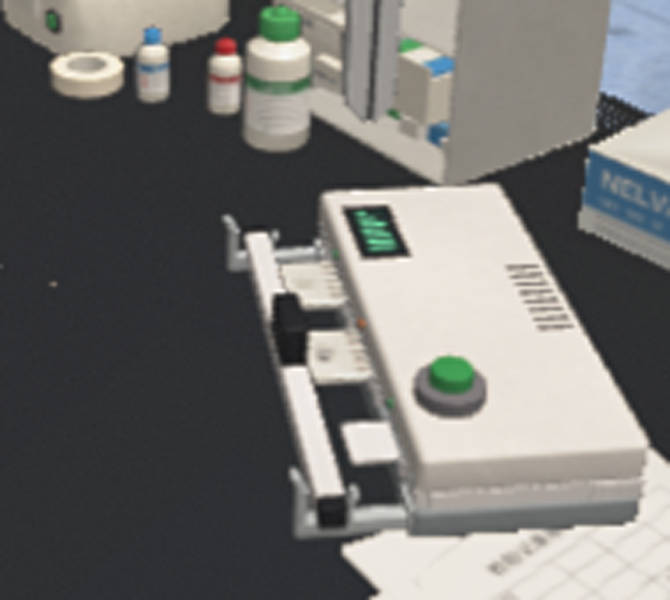

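View pics/w40.png

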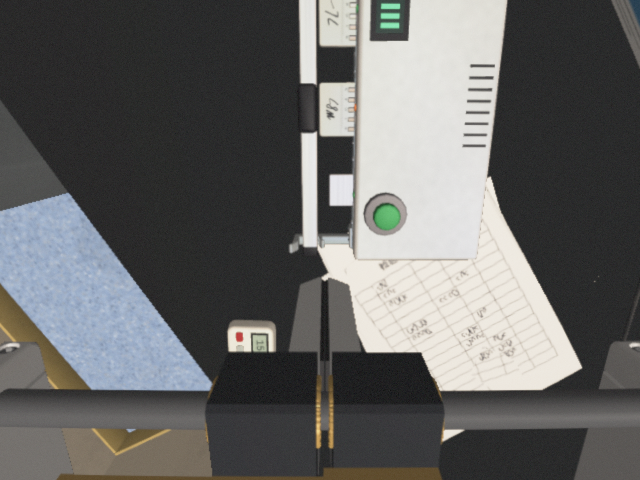

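View pics/sc40.png

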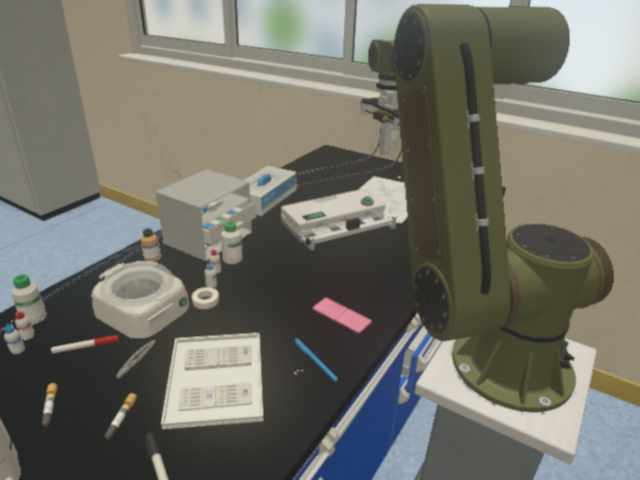

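The final pictures show the button up again, the bar in both hooks, both plates home, the tray holding the finished plates, and the bystanders where they were. I'm handing in.

```bash
python3 -c "
from station import ticket
print(ticket.hand_in())"
```

```text
the job is handed in; nothing more can be done
None
```

The job is done and handed in at about 78 s of robot time; hand-in reports no verdict.

- **Bar:** I lifted it off its hooks and laid it on the incubator top. After the plates were done I hung it back with the grip up. In the last wrist overlay it sat at the same pixel offsets as at the start.
- **Finished plates:** all three are flat in the tray, two side by side and the third stacked on one of them.
- **Waiting plates:** I found two, and saw no third in any picture. They went into the middle bay and the bay at y = +84 mm. Each was pushed to its stop (about 19 N and 9 N) and eased off before release.
- **Button:** I pressed it until it bottomed out at about 20 N. It was up again in the last picture.
- **Last checks:** in the final views the bottles, the timer and the pink look-alike were where they started.

Not everything went smoothly:
- **Return moves:** two moves back from the tray fell short, with a tilt of about 5–7°, because joint 6 ran out of range. Nothing was touched and I corrected both before carrying on.
- **Waiting plate:** one was knocked a few centimetres aside during the run, so I measured it again before picking it up.
- **Wrist camera:** its positions differed from where the fingers closed by about 1–3 mm, and I corrected for that.

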